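# Fetch the push block from behind the solvent tin

### The job

Get the push block out from under the riser and lay it flat on the middle of the green mat: first stand the solvent tin that blocks it aside on the bench, and afterwards put the tin back upright in the middle of the riser's opening, on the yellow mark, pushed back square until you feel it touch the batten. Work gently: let nothing drop, do not shove or knock the tin, the block or the riser, keep the tin upright, and leave the other things on the bench where they are.

Things in the scene. Friction and masses are not known exactly. Their poses are not given: they have to be found in the camera images.
- riser: fixed plywood bench riser (low bridge shelf), open at front and back. Origin: on the bench, middle of the front batten's front face; x into the riser, away from the robot, y left, z up. Sides 15 mm thick, inner faces at y = +-150 mm, x 55 to 140 mm, on 12 mm tall foot rails. A back batten like the front one at x 190 to 205 mm; between the battens bare bench
- batten (a point): middle of the front batten's top front edge: a dark wood strip lying on the bench across the opening, 12 mm tall, 15 mm deep (riser x 0 to 15 mm), 330 mm long, with a yellow mark 62 mm wide at its middle. It meets the tin only at its foot: pushed hard, a tin held near its top pivots in the grip
- board (a point): middle of the lower front edge of the riser's top board: 200 mm above the bench, 55 mm behind the batten's front face. The board is 15 mm thick and reaches back to riser x 140 mm, with stock fixed on it up to 275 mm high. It covers the push block's handle from above, so the hand must come in from the front, tilted 40 to 55 degrees
- home (a point): the point on the bench where the middle of the tin's underside belongs: 23 mm (half the tin's depth) in front of the batten's front face, in the middle of the opening; its axes are the riser's
- tin: blue solvent tin with white and orange bands, upright: 46 mm deep (its x), 62 mm wide (its y), 130 mm tall; red cap on top, 14 mm high; 0.3 to 0.65 kg. Origin at the centre of its underside, z up. At the start it stands before the riser's opening, a little short of the batten and a little askew
- block: push block: light wooden plate 140 (its x) x 80 (its y) x 15 mm, on its middle a red handle bar 70 mm long (x), 24 mm wide (y), from 15 to 60 mm above the underside; 0.15 to 0.31 kg. Origin at the centre of the underside, z up. At the start it lies flat on the bench under the riser, behind the front batten, over which it must be lifted
- mat: square green mat fixed to the bench, 160 x 160 x 6 mm; origin at the centre of its underside. It may be on the left or on the right
- tray: grey open parts tray with screws, fixed, 180 x 120 x 30 mm, origin under its centre; it is on the side where the mat is not. Leave alone
- jar: small brown glass screw jar with a steel lid, 38 mm diameter, 50 mm tall, standing under the riser beside the push block; origin at the centre of its underside. Bystander, leave alone
- glue: white glue bottle, yellow label, red cap, 50 mm diameter, 110 mm tall, standing in the tray; origin at the centre of its underside. Bystander, leave alone
- frame: light wooden rectangular router template (a picture-frame shape), 90 x 75 x 18 mm, lying flat; origin under its centre. Bystander, leave alone
- offcut: brown wood offcut 80 x 45 x 30 mm lying on the bench; origin under its centre. Bystander, leave alone
Mind the look-alikes: they are no part of the job. What is shaped like the tin but pink is not meant.

How it is judged:
By the outcome, as a careful person would: the job done as asked, in the order asked, and still so for the second after the job is handed in, with the robot touching nothing.
It also fails if it takes over 72 s, if anything falls off the work surface, if the arm or the gripper's body presses on something with over 40 N, if the wrist force passes 120 N, or if a joint passes its speed limit or range.

### The arm

A 7-joint arm with a two-finger parallel gripper is mounted at the origin on the work surface. World frame = base frame: x ahead of the robot, y to its left, z up, the work surface at z = 0. Lengths are in m, angles in rad, forces in N, time in s.
With the tool pointing down it reaches from about 0.425 to 0.875 m from the base axis. Payload 4.7 kg.
Tool frame: the origin (TCP) lies midway between the tips of the shut fingers; the grasp point (between the pads) lies 19 mm behind it; z points along the fingers, y is the direction in which the jaws open and shut (so a half turn about z gives the same grasp; the last joint's range is limited). The gripper opens to 85 mm and grips with 20 to 120 N. Pads are 22 mm wide; open, the fingers measure 114 mm over their backs; the gripper's body (76 mm by 85 mm) begins 54 mm behind the grasp point. The pads swing forward as they close: fully open they stand 13 mm farther back than shut.
Start: joints at [1.289, 0.321, -0.07, 1.45, 0.023, 1.371, -0.057], TCP at [0.189, -0.622, 0.199] pointing down, gripper open.
Joint ranges: [-2.86, 2.86], [-0.3, 2.09], [-1.38, 1.24], [0.06, 2.45], [-1.56, 4.7], [0.09, 2.05], [-2.69, 2.69]. Speed limits (rad/s): [2.57, 2.57, 3.14, 3.14, 3.14, 3.14, 3.14].

### API

Orientations are given as a 3x3 rotation matrix whose columns are the frame's x, y, z axes.
In Python, from cell import r, fingers, inverse_kinematics, telemetry, eyes, finish_job, cut_out, tip_of gives the robot as it stands. Calls block until the motion is done:
- r.reach(position, orientation): joint-space move of the TCP to a pose.
- r.move_l(position, rotation=None, v=0.15): straight line of the TCP; rotation=None keeps the orientation; v is the mean speed in m/s.
- r.goto_joints(angles): joint-space move.
- fingers.set_gripper(opening, newtons=None): finger opening in m; newtons is the grip in N (None keeps the last); returns when the fingers have stopped.
- r.pause(seconds).
- inverse_kinematics(position, orientation): joint angles nearest the present ones, or None.
- telemetry.get_obs(): the state.
- eyes.capture(name): name is "scene" or "top"; returns (picture, depth): 420x560x3 uint8, red, green, blue; 420x560 float32, m along the optical axis (not along the pixel's ray), 0 where there is no reading.
- eyes.camera_model(name): a dict with "fx", "fy", "cx", "cy" (pixels), "R" (3x3) and "t" (3): a world point X has camera coordinates R X + t. Camera axes: x right, y down, z forward; pixel columns grow to the right and rows downward; lengths in m; the calibration is good to about 2 mm. A picture is of the moment at which its call begins. camera_model takes no time and is no camera call.
A pose or a line that the arm cannot do raises r.PlanningError and nothing moves.
- finish_job(): hands the job in, once; it reports no verdict.
Trained networks look in the newest picture that a camera, given by its name, has taken for a name from the list of things; names that differ only in an ending like _2 or _b are one class to them, and where a whole thing is asked for, a point or a joint stands for the part that bears it (a point fixed in the world has none). Each returns a list of dicts, best first, with "score" (0 to 1); they miss things now and then, are a little off and sometimes report something else, mostly with a low value. They report only what shows in the picture. A call takes as long as a camera call. They do not tell look-alikes from the thing itself.
- cut_out(camera, thing): "region" (420x560 bool, what is visible of it).
- tip_of(camera, thing): "centre" ([x, y, z] in m, in world coordinates, good to about 4 mm: a listed point, or the origin of a listed thing).
The state is a dict: "t": time; "joint_pos": joint angles; "qd": joint speeds; "tau": joint torques, N m; "tcp_pos": TCP position; "tcp_rot": TCP orientation; "ft_force": force on the tool from outside, world axes, zero at the start; "wrist_torque": the same for the moment, N m; "finger_gap": finger opening in m.
Only numpy, scipy, OpenCV 4.12 (cv2) and the standard library are available. Lean on these libraries where they do the work, as an engineer would, in place of code of your own. Each camera call takes 0.05 s, during which the arm holds its last target.

## Working session

There is one attempt and no reset: what is moved stays moved. The work goes in short steps, each a Python script; the robot and the scene stay as the last script left them, time stands still between calls to the robot, and variables do not carry over. Pictures are saved under pics/ and viewed, and the job is handed in when it is done.

```bash
ls; mkdir -p pics; cat > h.py <<'E'
import numpy as np, cv2
from cell import r, fingers, inverse_kinematics, telemetry, eyes, finish_job, cut_out, tip_of
def cloud(name):
    p,d=eyes.capture(name); m=eyes.camera_model(name)
    v,u=np.mgrid[0:420,0:560]
    pc=np.stack([(u-m['cx'])/m['fx']*d,(v-m['cy'])/m['fy']*d,d],-1)
    W=(pc-np.array(m['t']))@np.array(m['R'])
    W[d==0]=np.nan
    return p,d,W
def save(p,n,s=1.4):
    cv2.imwrite('pics/'+n,cv2.resize(p[...,::-1],None,fx=s,fy=s))
def proj(name,X):
    m=eyes.camera_model(name); c=np.array(m['R'])@np.array(X)+np.array(m['t'])
    return m['fx']*c[0]/c[2]+m['cx'], m['fy']*c[1]/c[2]+m['cy']
def ob():
    return telemetry.get_obs()
E
python3 - <<'E'
from h import *
for n in ['scene','top']:
    p,d,W=cloud(n); save(p,n+'0.png'); np.savez(n+'0.npz',p=p,W=W)
    for th in ['tin','batten','board','home','block','mat','jar','riser','tray','frame','offcut','glue']:
        print(n,th,[(np.round(q['centre'],3).tolist(),round(q['score'],2)) for q in tip_of(n,th)])
o=ob();print(o['t'],o['tcp_rot'])
E
```

```text
pics
scene tin [([0.362, 0.169, 0.002], 0.83), ([0.73, 0.274, -0.002], 0.82), ([0.486, 0.04, 0.002], 0.8)]
scene batten [([0.522, 0.037, 0.016], 0.66), ([0.662, 0.131, -0.001], 0.23)]
scene board [([0.574, 0.027, 0.201], 0.65), ([0.486, 0.039, -0.002], 0.55)]
scene home [([0.5, 0.043, 0.002], 0.89), ([0.523, 0.038, 0.014], 0.55)]
scene block [([0.617, -0.013, 0.001], 0.68)]
scene mat [([0.426, -0.328, -0.0], 0.89)]
scene jar [([0.662, 0.132, -0.003], 0.69)]
scene riser [([0.519, 0.034, 0.003], 0.73)]
scene tray [([0.416, 0.332, -0.001], 0.74), ([0.519, 0.034, -0.002], 0.68)]
scene frame [([0.608, -0.326, 0.001], 0.74)]
scene offcut [([0.576, 0.022, 0.202], 0.3)]
scene glue [([0.455, 0.347, 0.005], 0.89), ([0.418, 0.331, -0.001], 0.67)]
top tin [([0.485, 0.042, -0.003], 0.88), ([0.368, 0.172, -0.001], 0.82), ([0.731, 0.275, 0.003], 0.7), ([0.614, -0.008, -0.0], 0.53)]
top batten [([0.521, 0.04, 0.015], 0.67)]
top board [([0.575, 0.025, 0.2], 0.96)]
top home [([0.495, 0.042, -0.0], 0.76), ([0.615, -0.01, -0.001], 0.72)]
top block [([0.613, -0.008, 0.0], 0.74)]
top mat [([0.425, -0.331, 0.002], 0.85)]
top jar []
top riser [([0.516, 0.039, 0.001], 0.62), ([0.52, 0.038, 0.017], 0.17)]
top tray [([0.416, 0.331, -0.0], 0.69)]
top frame [([0.606, -0.329, -0.002], 0.68)]
top offcut [([0.61, 0.328, -0.001], 0.75)]
top glue [([0.452, 0.344, 0.003], 0.92)]
1.3 [[ 9.56573302e-01  2.91491880e-01 -4.31857728e-05]
 [ 2.91491874e-01 -9.56573299e-01 -1.00073512e-04]
 [-7.04809733e-05  8.31393482e-05 -9.99999994e-01]]
```

View pics/scene0.png

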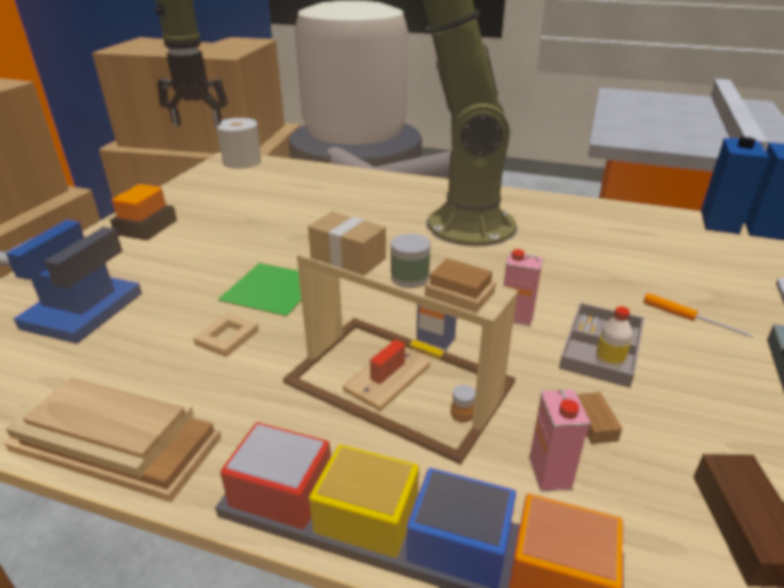

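View pics/top0.png

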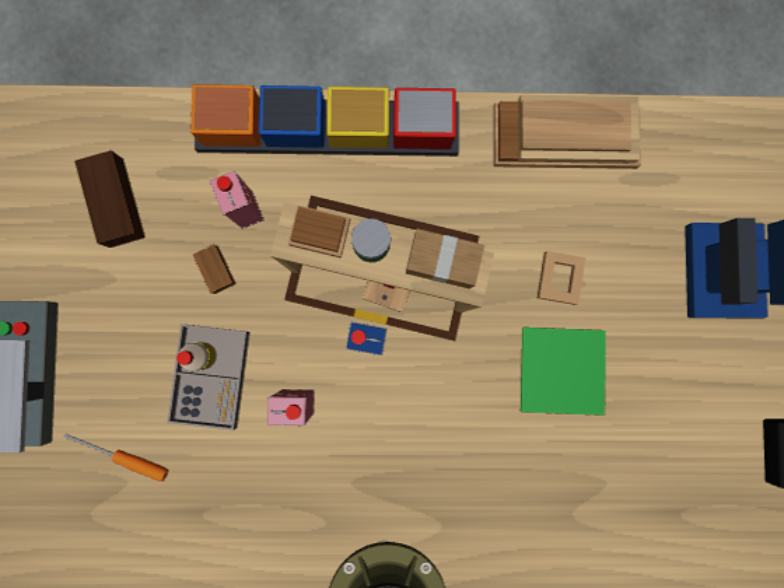

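The blue tin is at top-picture (366,338), in front of the yellow mark at (370,316). The pink look-alikes are at (290,408) and (232,198). Only the blue one fits the description, so I'll confirm it in a crop.

```bash
python3 - <<'E'
from h import *
t=np.load('top0.npz')['p']; s=np.load('scene0.npz')['p']
a=cv2.resize(t[130:300,180:360],None,fx=4,fy=3.5,interpolation=cv2.INTER_CUBIC); cv2.imwrite('pics/topc.png',a[...,::-1])
b=cv2.resize(s[180:335,195:380],None,fx=4.3,fy=3.8,interpolation=cv2.INTER_CUBIC); cv2.imwrite('pics/scc.png',b[...,::-1])
for n in ['scene','top']:
    m=eyes.camera_model(n); R=np.array(m['R']); print(n,-R.T@np.array(m['t']),m['fx'],R[2])
E
```

```text
scene [1.31443362 0.24056201 0.65569352] 414.2365981124381 [-0.79515721 -0.25602621 -0.54970501]
top [0.49011958 0.01847127 1.05144266] 395.82788554559124 [ 0.06172728 -0.02010542 -0.99789053]
```

View pics/topc.png

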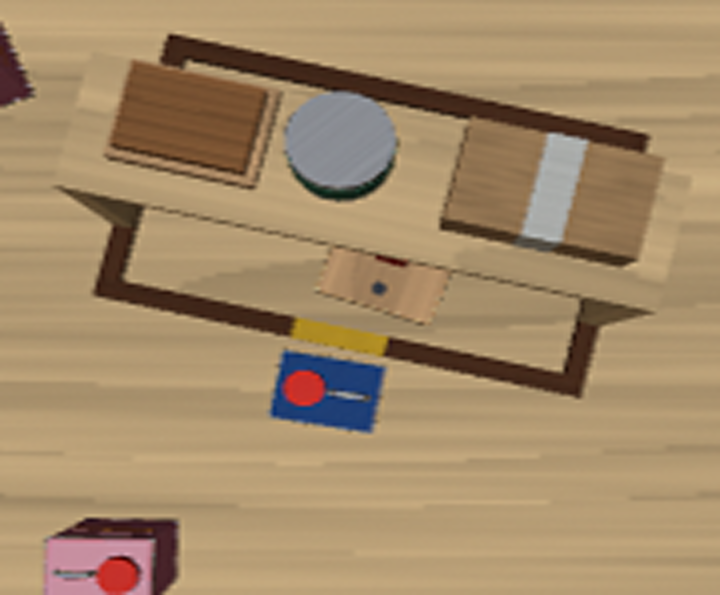

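View pics/scc.png

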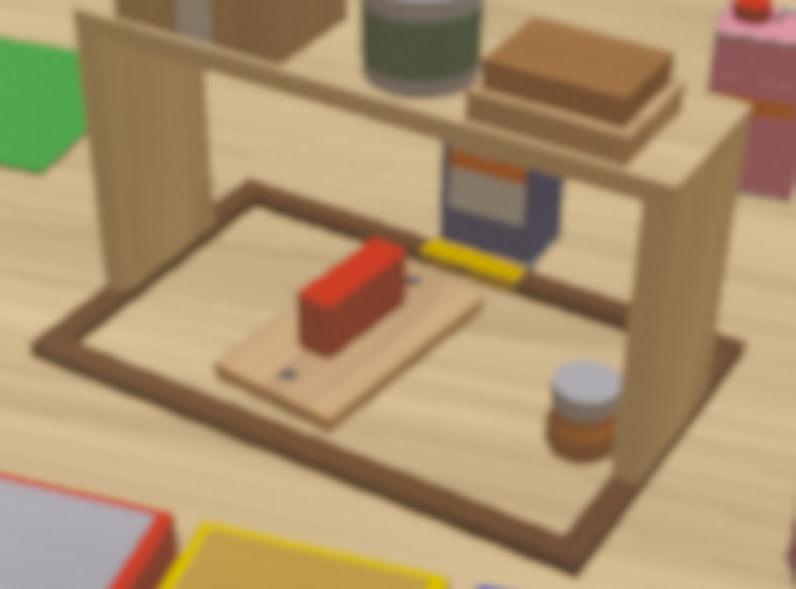

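```bash
cat >> h.py <<'E'
def onplane(name,uv,z):
    m=eyes.camera_model(name); R=np.array(m['R']); C=-R.T@np.array(m['t'])
    uv=np.atleast_2d(uv).astype(float)
    d=np.stack([(uv[:,0]-m['cx'])/m['fx'],(uv[:,1]-m['cy'])/m['fy'],np.ones(len(uv))],-1)@R
    return (C+d*((z-C[2])/d[:,2])[:,None])[:,:2]
def rect(xy):
    (c,s,a)=cv2.minAreaRect((xy*1000).astype(np.float32)); return np.round(c,1),np.round(s,1),round(a,1)
E
python3 - <<'E'
from h import *
for n in ['scene','top']:
    p,d,W=cloud(n)
    m=cut_out(n,'block')[0]['region']; 
    z=W[...,2]; print(n,'block px',m.sum(), 'bench z',np.nanmedian(z[330:340,100:300]))
    hsv=cv2.cvtColor(p,cv2.COLOR_RGB2HSV)
    red=m&(hsv[...,1]>150)&((hsv[...,0]<8)|(hsv[...,0]>172))
    k=m&~red
    q=np.argwhere(k)[:,::-1]; print(' plate',rect(onplane(n,q,.015)), np.nanmedian(z[k]))
    q=np.argwhere(red&(abs(z-.06)<.006))[:,::-1]
    if len(q)>5: print(' handle top',len(q),rect(onplane(n,q,.06)))
    for i,c in enumerate(cut_out(n,'tin')):
        k=c['region']; q=np.argwhere(k&(abs(z-.13)<.008))[:,::-1]
        if len(q)>5: print(' tin top',len(q),rect(onplane(n,q,.13)),np.nanmedian(hsv[...,0][k]))
    if n=='top':
        q=np.argwhere((hsv[...,0]>50)&(hsv[...,0]<75)&(hsv[...,1]>150)&(np.arange(560)[None]>360))[:,::-1]
        print(' mat',rect(onplane(n,q,.006)))
    # dark batten + yellow
    dark=(hsv[...,2]<110)&(z<.03)&(z>.002)
    yel=(hsv[...,0]>20)&(hsv[...,0]<30)&(hsv[...,1]>190)
    V=np.full(p.shape[:2],0,np.uint8); 
    wx,wy=W[...,0],W[...,1]
    roi=(wx>.45)&(wx<.8)&(wy>-.16)&(wy<.24)
    yel&=roi&(z<.03); dark&=roi
    q=np.argwhere(yel)[:,::-1]; print(' yellow',len(q),rect(onplane(n,q,.012)))
    q=np.argwhere(dark|yel)[:,::-1]; print(' frame',len(q),rect(onplane(n,q,.012)))
    j=cut_out(n,'jar')
    if j and n=='scene':
        k=j[0]['region']&(abs(z-.05)<.006); print(' jar lid',rect(onplane(n,np.argwhere(k)[:,::-1],.05)))
E
```

```text
scene block px 1697 bench z 0.09003494384628064
 plate (array([620.7,  -7.3]), array([ 96.7, 153.8]), 70.7) 0.014432512760100616
 handle top 204 (array([620.8,  -4. ]), array([26.3, 71. ]), 74.6)
 tin top 558 (array([736. , 273.2]), array([67.6, 48.3]), 21.5) 174.0
 tin top 234 (array([376.1, 171.7]), array([62. , 57.8]), 89.0) 8.0
 yellow 107 (array([530.8,  35.8]), array([61.9, 17.8]), 75.4)
 frame 865 (array([593.3,  27.9]), array([318. , 275.6]), 76.8)
 jar lid (array([665.2, 130.7]), array([37.6, 32. ]), 13.9)
top block px 444 bench z -0.00015969703901989822
 plate (array([567.7,   5.1]), array([80.6, 42.5]), 72.0) 0.014631077961092882
 tin top 432 (array([486.3,  38.1]), array([62.2, 46.1]), 79.8) 109.0
 tin top 438 (array([728.6, 270.1]), array([64.3, 46.4]), 22.8) 172.0
 tin top 463 (array([367.4, 168. ]), array([45.5, 62.2]), 0.3) 171.0
 mat (array([ 427.3, -330.1]), array([156.2, 157.7]), 88.3)
 yellow 123 (array([527.1,  33.8]), array([62.4, 13.4]), 76.4)
 frame 1637 (array([628.8,  52. ]), array([410.2, 205. ]), 76.9)
```

Blue tin confirmed at crop (330,390), with the white and orange bands visible in the far view. Next I'll fit the tin, riser and block poses from silhouettes.

```bash
cat > fit.py <<'E'
from h import *
from scipy.optimize import minimize
def box(x0,x1,y0,y1,z0,z1): return np.array([[x,y,z] for x in(x0,x1) for y in(y0,y1) for z in(z0,z1)])
BL=[box(-.07,.07,-.04,.04,0,.015),box(-.035,.035,-.012,.012,.015,.06)]
TI=[box(-.023,.023,-.031,.031,0,.13)]
def pts(B,pose,z0=0):
    x,y,a=pose; R=np.array([[np.cos(a),-np.sin(a),0],[np.sin(a),np.cos(a),0],[0,0,1]])
    return B@R.T+[x,y,z0]
def sil(name,parts,pose,z0=0,S=4):
    m=eyes.camera_model(name); img=np.zeros((420*S,560*S),np.uint8)
    for B in parts:
        c=pts(B,pose,z0)@np.array(m['R']).T+np.array(m['t'])
        uv=np.stack([m['fx']*c[:,0]/c[:,2]+m['cx'],m['fy']*c[:,1]/c[:,2]+m['cy']],-1)
        h=cv2.convexHull(((uv+.5)*S).astype(np.float32)).astype(np.int32); cv2.fillConvexPoly(img,h,255)
    return cv2.resize(img,(560,420),interpolation=cv2.INTER_AREA)/255.
def fit(obs,parts,p0,z0=0):
    # obs: list of (name, mask, valid)
    def f(p):
        p=np.array([p[0],p[1],p[2]]); e=0
        for n,mk,v in obs: e+=np.abs(sil(n,parts,p,z0)-mk)[v].sum()/mk.sum()
        return e
    best=None
    for st in (1,.4):
        p=np.array(p0) if best is None else best.x
        sx=np.array([[0,0,0],[.008,0,0],[0,.008,0],[0,0,.1]])*st+p
        best=minimize(f,p,method='Nelder-Mead',options=dict(initial_simplex=sx,maxiter=200,xatol=1e-4,fatol=1e-4))
    return best.x,best.fun
E
python3 - <<'E'
from fit import *
p,d,W=cloud('scene'); m=cut_out('scene','block')[0]['region']
v=np.ones_like(m)
x,f=fit([('scene',m,v)],BL,[.62,-.006,-.28]); print('block scene',x[:2].round(4),np.degrees(x[2]).round(2),f)
cv2.imwrite('pics/ov.png',cv2.resize(np.stack([sil('scene',BL,x)*255,m*255.,p[...,1]],-1)[200:320,200:360].astype(np.uint8),None,fx=4,fy=4))
p,d,W=cloud('top'); m2=cut_out('top','block')[0]['region']
v2=cv2.dilate(m2.astype(np.uint8),np.ones((3,3)))>0
# exclude board-occluded: keep pixels whose depth is < 0.03 height
z=W[...,2]; v2=(z<.05)&(cv2.erode((np.nan_to_num(z,nan=1)<.05).astype(np.uint8),np.ones((3,3)))>0)
y,f=fit([('top',m2,v2)],BL,x); print('block top',y[:2].round(4),np.degrees(y[2]).round(2),f)
y,f=fit([('top',m2,v2),('scene',m,v)],BL,x); print('block both',y[:2].round(4),np.degrees(y[2]).round(2),f)
hsv=cv2.cvtColor(p,cv2.COLOR_RGB2HSV)
cs=cut_out('top','tin'); c=min(cs,key=lambda c:np.hypot(*(np.nanmean(W[c['region']],0)[:2]-[.486,.04])))['region']
bl=c
y,f=fit([('top',c,np.ones_like(c))],TI,[.486,.04,-.18]); print('tin',y[:2].round(4),np.degrees(y[2]).round(2),f)
# riser lines from top: front edge of dark/yellow
dark=((hsv[...,2]<110)|((hsv[...,0]>20)&(hsv[...,0]<30)&(hsv[...,1]>190)))&(z<.03)&(z>.002)
q=np.argwhere(dark)[:,::-1]; xy=onplane('top',q,.012)
a=np.radians(-13.2); ex=np.array([np.cos(a),np.sin(a)]); ey=np.array([-np.sin(a),np.cos(a)])
L=(xy-[.52,.0356])@np.stack([ex,ey],1)
for lo,hi in((-.01,.025),(.18,.22)):
    k=(abs(L[:,1])<.16)&(L[:,0]>lo)&(L[:,0]<hi)
    pf=np.polyfit(L[k,1],L[k,0],1); print('batten',k.sum(),L[k,0].mean(),pf, 'yext',L[(L[:,0]>lo)&(L[:,0]<hi)&(abs(L[:,1])<.18),1].min(),L[(L[:,0]>lo)&(L[:,0]<hi)&(abs(L[:,1])<.18),1].max())
k=(hsv[...,0]>50)&(hsv[...,0]<75)&(hsv[...,1]>150)&(np.arange(560)[None]>360)
print('mat',onplane('top',np.argwhere(k)[:,::-1],.006).mean(0))
print(ob()['t'])
E
```

```text
block scene [ 0.6151 -0.0088] -18.58 0.049909609233764425
block top [ 0.6167 -0.0095] -16.99 0.03928555832132408
block both [ 0.6158 -0.0095] -17.79 0.09693688297371633
tin [0.4861 0.0379] -10.18 0.04276032039433148
batten 714 0.0077853608621694225 [-0.00013716  0.00778551] yext -0.16447118841162764 0.16411298753520145
batten 712 0.19651923816137393 [-0.01168552  0.19662065] yext -0.163631252724251 0.1642596909078441
mat [ 0.42713517 -0.33002237]
1.95
```

View pics/ov.png

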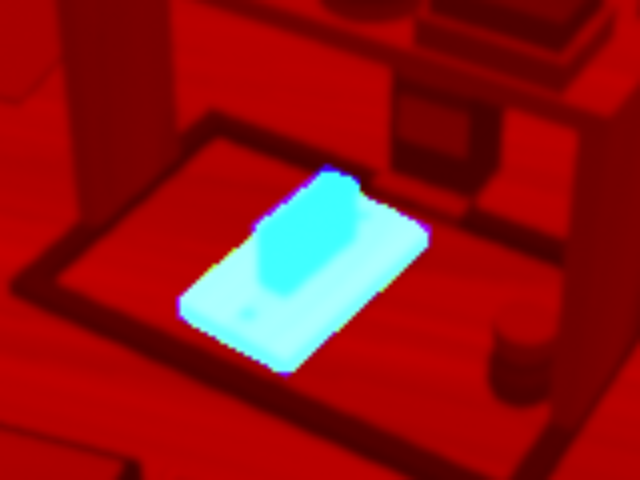

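```bash
cat > plan.py <<'E'
from fit import *
RO=np.array([.5203,.0355]); RA=np.radians(-13.3)
EX=np.array([np.cos(RA),np.sin(RA),0]); EY=np.array([-np.sin(RA),np.cos(RA),0])
HOME=np.r_[RO,0]-.023*EX
TIN=np.array([.4861,.0379,0]); TA=np.radians(-10.2)
BLK=np.array([.6160,-.0092,0]); BA=np.radians(-17.6)
MAT=np.array([.427,-.330,0])
def Rt(yaw,tilt=0):
    # tool z: forward (heading yaw) by tilt from straight down
    h=np.array([np.cos(yaw),np.sin(yaw),0]); u=np.array([0,0,1.])
    z=np.sin(tilt)*h-np.cos(tilt)*u; x=np.cos(tilt)*h+np.sin(tilt)*u
    return np.stack([x,np.cross(z,x),z],1)
def tcp_for(grasp,R,back=.019): return np.asarray(grasp)+R[:,2]*back
E
python3 - <<'E'
from plan import *
def t(n,p,R):
    q=inverse_kinematics(p,R); print(n,np.round(p,3),None if q is None else np.round(q,2))
for ext in (.25,.085):
    t('tin',TIN+[0,0,ext],Rt(TA)); t('aside',np.array([.475,.185,ext]),Rt(TA)); t('home',HOME+[0,0,ext],Rt(RA))
for th in (40,45,50,55):
    R=Rt(BA,np.radians(th)); g=BLK+[0,0,.043]
    t(th,tcp_for(g,R),R); t('pre',tcp_for(g,R)-R[:,2]*.15,R)
    h=np.array([np.cos(BA),np.sin(BA),0])
    t('out',tcp_for(g,R)+[0,0,.03]-h*.22,R)
    for y in (0,-45,-90,-38): 
        R=Rt(np.radians(y),np.radians(th)); t('mat%d'%y,tcp_for(MAT+[0,0,.05],R),R); t('  up',tcp_for(MAT+[0,0,.12],R),R)
E
```

```text
tin [0.486 0.038 0.25 ] [ 0.06 -0.04 -0.19  1.75 -0.01  1.43 -1.87]
aside [0.475 0.185 0.25 ] [ 0.55  0.05 -0.99  1.69  0.05  1.43 -2.2 ]
home [0.498 0.041 0.25 ] [ 0.07 -0.01 -0.2   1.73 -0.    1.42 -1.93]
tin [0.486 0.038 0.085] [ 0.76  0.15 -0.94  1.96  0.13  1.1  -1.99]
aside [0.475 0.185 0.085] [ 0.68  0.35 -1.26  1.9   0.37  1.15 -2.46]
home [0.498 0.041 0.085] [ 0.73  0.18 -0.93  1.93  0.16  1.11 -2.07]
40 [ 0.628 -0.013  0.028] None
pre [0.536 0.016 0.143] None
out [0.418 0.054 0.058] None
mat0 [ 0.439 -0.33   0.035] [ 1.24  0.08 -0.26  2.32 -1.11  0.62  0.31]
  up [ 0.439 -0.33   0.105] [ 1.24 -0.06 -0.25  2.28 -0.95  0.74  0.09]
mat-45 [ 0.436 -0.339  0.035] None
  up [ 0.436 -0.339  0.105] [ 0.98 -0.26 -0.46  2.42  0.26  0.28 -2.09]
mat-90 [ 0.427 -0.342  0.035] [ 1.22  0.44 -1.17  2.18  1.26  1.2   2.47]
  up [ 0.427 -0.342  0.105] [ 1.37  0.26 -1.3   2.13  1.07  1.18  2.66]
mat-38 [ 0.437 -0.338  0.035] None
  up [ 0.437 -0.338  0.105] [ 1.25 -0.29 -0.61  2.43 -0.47  0.28 -1.23]
45 [ 0.629 -0.013  0.03 ] [-1.27  0.21  1.07  2.39  1.71  0.22  2.49]
pre [0.528 0.019 0.136]
[... 829 characters left out ...]
] [ 1.1   0.6  -1.18  2.21  1.47  1.45  2.26]
  up [ 0.427 -0.345  0.108] [ 1.14  0.32 -1.17  2.18  1.26  1.32  2.44]
mat-38 [ 0.438 -0.339  0.038] None
  up [ 0.438 -0.339  0.108] None
55 [ 0.631 -0.014  0.032] None
pre [0.514 0.023 0.118] None
out [0.421 0.053 0.062] None
mat0 [ 0.443 -0.33   0.039] [ 1.36  0.21 -0.22  2.41 -1.55  0.8   0.9 ]
  up [ 0.443 -0.33   0.109] [ 1.35  0.03 -0.21  2.39 -1.39  0.85  0.64]
mat-45 [ 0.438 -0.341  0.039] None
  up [ 0.438 -0.341  0.109] None
mat-90 [ 0.427 -0.346  0.039] [ 0.91  0.55 -1.    2.22  1.47  1.45  2.18]
  up [ 0.427 -0.346  0.109] [ 1.08  0.41 -1.17  2.2   1.37  1.45  2.33]
mat-38 [ 0.439 -0.34   0.039] None
  up [ 0.439 -0.34   0.109] None
```

```bash
cat >> plan.py <<'E'
FLIP=np.diag([-1.,-1,1])
E
python3 - <<'E'
from plan import *
def t(p,R):
    q=inverse_kinematics(p,R); return '-' if q is None else str(np.round(q,2).tolist())
h=np.array([np.cos(BA),np.sin(BA),0])
for th in (40,43,46,49,52,55):
  for F in (np.eye(3),FLIP):
    R=Rt(BA,np.radians(th))@F
    print('th',th,'flip' if F[0,0]<0 else '')
    for off in (-.01,.01):
        g=BLK+[0,0,.043]+h*off
        print('  off',off,t(tcp_for(g,R),R))
        for b in (.06,.10,.14): print('    out%.2f'%b, t(tcp_for(g,R)+[0,0,.03]-h*b,R))
E
```

```text
th 40 
  off -0.01 -
    out0.06 -
    out0.10 -
    out0.14 -
  off 0.01 [-1.35, 0.3, 1.23, 2.32, 0.46, 0.11, -2.55]
    out0.06 -
    out0.10 -
    out0.14 -
th 40 flip
  off -0.01 [0.01, 0.1, -0.26, 2.32, 1.33, 0.38, -0.17]
    out0.06 [0.98, -0.14, -1.25, 2.39, 0.87, 0.32, 0.19]
    out0.10 -
    out0.14 -
  off 0.01 [0.03, 0.14, -0.26, 2.28, 1.33, 0.37, -0.14]
    out0.06 [0.75, -0.03, -1.03, 2.36, 1.08, 0.39, 0.04]
    out0.10 [0.74, -0.17, -1.05, 2.43, 0.85, 0.34, 0.17]
    out0.14 -
th 43 
  off -0.01 -
    out0.06 -
    out0.10 -
    out0.14 -
  off 0.01 -
    out0.06 -
    out0.10 -
    out0.14 -
th 43 flip
  off -0.01 [-0.2, 0.1, -0.07, 2.36, 1.54, 0.38, -0.4]
    out0.06 -
    out0.10 -
    out0.14 -
  off 0.01 [-0.17, 0.13, -0.07, 2.32, 1.54, 0.37, -0.38]
    out0.06 [0.62, -0.02, -0.92, 2.39, 1.3, 0.4, -0.19]
    out0.10 -
    out0.14 -
th 46 
  off -0.01 [-1.12, 0.14, 0.87, 2.42, 1.76, 0.32, 2.46]
    out0.06 -
    out0.10 -
    out0.14 -
  off 0.01 [-1.08, 0.19, 0.87, 2.38, 1.8, 0.27, 2.42]
    out0.06 -
    out0.10 -
    out0.14 -
th 46 flip
  off -0.01 [-0.22, 0.11,
[... 613 characters left out ...]
 -0.07, 2.45, 2.02, 0.55, 2.21]
    out0.06 -
    out0.10 -
    out0.14 -
  off 0.01 [-0.77, 0.19, 0.49, 2.43, 2.1, 0.46, 2.11]
    out0.06 -
    out0.10 -
    out0.14 -
th 52 flip
  off -0.01 [0.29, 0.2, -0.63, 2.43, 2.01, 0.63, -0.85]
    out0.06 -
    out0.10 -
    out0.14 -
  off 0.01 [0.5, 0.27, -0.81, 2.39, 2.03, 0.67, -0.78]
    out0.06 -
    out0.10 -
    out0.14 -
th 55 
  off -0.01 -
    out0.06 -
    out0.10 -
    out0.14 -
  off 0.01 [-0.43, 0.21, 0.12, 2.44, 2.16, 0.59, 2.06]
    out0.06 -
    out0.10 -
    out0.14 -
th 55 flip
  off -0.01 -
    out0.06 -
    out0.10 -
    out0.14 -
  off 0.01 [0.48, 0.31, -0.81, 2.41, 2.12, 0.76, -0.87]
    out0.06 -
    out0.10 -
    out0.14 -
```

```bash
python3 - <<'E'
from plan import *
import time
t0=ob()['t']; w=time.time()
for th in (42,46,50):
  for F in (np.eye(3),FLIP):
    print('th',th,'flip' if F[0,0]<0 else '', 'rows x_r; cols heading -40,-17,0,20,40,60,80; for y_r -.02/-.06/-.1')
    for xr in (.103,.08,.05,.02,-.02,-.06):
        s=''
        for yr in (-.02,-.06,-.1):
            for hd in (-40,-17,0,20,40,60,80):
                g=np.r_[RO,0]+EX*xr+EY*yr+[0,0,.07]; R=Rt(np.radians(hd),np.radians(th))@F
                s+='.' if inverse_kinematics(tcp_for(g,R),R) is None else '#'
            s+='  '
        print('%6.3f'%xr,s)
print(ob()['t']-t0,time.time()-w)
E
```

```text
th 42  rows x_r; cols heading -40,-17,0,20,40,60,80; for y_r -.02/-.06/-.1
 0.103 #..####  ...####  ..#####  
 0.080 #..####  #.#####  ..#####  
 0.050 #.#####  #..####  ...####  
 0.020 #...###  ....###  ...####  
-0.020 #...###  ....###  ....###  
-0.060 #....##  .....##  ....###  
th 42 flip rows x_r; cols heading -40,-17,0,20,40,60,80; for y_r -.02/-.06/-.1
 0.103 ###.###  ##..###  ##..###  
 0.080 ###.###  ##..###  ##..###  
 0.050 ##..###  ##..###  #...###  
 0.020 ##...##  #...###  #...###  
-0.020 #....##  #....##  ....###  
-0.060 #....##  .....##  ....###  
th 46  rows x_r; cols heading -40,-17,0,20,40,60,80; for y_r -.02/-.06/-.1
 0.103 #.#####  #.#####  #######  
 0.080 #..####  #..####  #..####  
 0.050 #...###  #..####  #..####  
 0.020 #...###  #...###  #...###  
-0.020 #...###  ....###  ....###  
-0.060 .....##  .....##  ....###  
th 46 flip rows x_r; cols heading -40,-17,0,20,40,60,80; for y_r -.02/-.06/-.1
 0.103 ###.###  ###.###  #######  
 0.080 ##..###  ##..###  ##.####  
 0.050 #...###  #...###  #...###  
 0.020 #...###  #...###  #...###  
-0.020 #...###  ....###  ....###  
-0.060 .....##  .....##  .....##  
th 50  rows x_r; cols heading -40,-17,0,20,40,60,80; for y_r -.02/-.06/-.1
 0.103 ##.####  ##.####  #..####  
 0.080 #..####  #..####  #..####  
 0.050 #...###  #...###  #...###  
 0.020 #...###  #...###  ....###  
-0.020 #....##  ....###  ....###  
-0.060 .....##  .....##  .....##  
th 50 flip rows x_r; cols heading -40,-17,0,20,40,60,80; for y_r -.02/-.06/-.1
 0.103 ##.####  ##.####  #..####  
 0.080 #..####  #..####  #..####  
 0.050 #...###  #...###  #...###  
 0.020 #...###  #...###  #...###  
-0.020 #....##  ....###  ....###  
-0.060 #....##  .....##  .....##  
0.0 15.67540192604065
```

```bash
cat > kin.py <<'E'
import numpy as np, itertools
from scipy.spatial.transform import Rotation as Ro
def fk(par,q,sg):
    # par: 7 offsets (3 each) then tool offset ; axes fixed z/y alternately
    T=np.zeros(3); R=np.eye(3)
    par=par.reshape(8,3)
    for i in range(7):
        T=T+R@par[i]
        ax=np.array([0,0,sg[i]]) if i%2==0 else np.array([0,sg[i],0])
        R=R@Ro.from_rotvec(ax*q[i]).as_matrix()
    return T+R@par[7],R
E
python3 - <<'E'
from plan import *; from kin import *
from scipy.optimize import least_squares
rng=np.random.default_rng(1); D=[]
while len(D)<60:
    p=np.array([rng.uniform(.3,.7),rng.uniform(-.4,.4),rng.uniform(.05,.4)])
    R=Rt(rng.uniform(-1.5,1.5),rng.uniform(0,.9))
    q=inverse_kinematics(p,R)
    if q is not None: D.append((p,R,np.array(q)))
# orientation signs
best=[]
for s in itertools.product([1,-1],repeat=7):
    Rs=[fk(np.zeros(24),q,s)[1] for _,_,q in D[:12]]
    # constant tool rotation C: R=Rs C
    C=Rs[0].T@D[0][1]; e=max(np.abs(a@C-d[1]).max() for a,d in zip(Rs,D)); best.append((e,s))
best.sort(); print(best[:3])
s=best[0][1]
C=fk(np.zeros(24),D[0][2],s)[1].T@D[0][1]; print(C.round(3))
def res(x): return np.concatenate([fk(x,q,s)[0]-p for p,_,q in D])
o=least_squares(res,np.zeros(24)); print(np.abs(o.fun).max()); print(o.x.reshape(8,3).round(4))
np.savez('kin.npz',x=o.x,s=s,C=C)
E
```

```text
[(np.float64(5.3702486901840985e-11), (-1, 1, -1, 1, -1, 1, -1)), (np.float64(0.7484448478664181), (-1, 1, -1, -1, 1, -1, -1)), (np.float64(0.9132403199495859), (-1, 1, -1, -1, 1, 1, 1))]
[[ 0. -1.  0.]
 [ 1.  0.  0.]
 [-0.  0.  1.]]
2.6434882061110443e-11
[[-0.      0.      1.9048]
 [ 0.     -0.2456 -1.6553]
 [-0.      0.23    0.3241]
 [ 0.     -0.3522  0.1437]
 [ 0.      0.3416  0.21  ]
 [ 0.     -0.0507  0.3031]
 [ 0.      0.0503  0.1411]
 [-0.     -0.      0.2516]]
```

```bash
cat >> kin.py <<'E'
_k=np.load('kin.npz'); KX,KS,KC=_k['x'],_k['s'],_k['C']
LO=np.array([-2.86,-.3,-1.38,.06,-1.56,.09,-2.69]); HI=np.array([2.86,2.09,1.24,2.45,4.7,2.05,2.69])
def FK(q):
    p,R=fk(KX,q,KS); return p,R@KC
from scipy.optimize import least_squares as _ls
def IK(p,R,q0,wref=0.0,qref=None,m=0.03):
    lo,hi=LO+m,HI-m
    def f(q):
        a,B=FK(q); e=np.r_[(a-p)*10,Ro.from_matrix(B.T@R).as_rotvec()*3]
        if wref: e=np.r_[e,wref*(q-qref)]
        return e
    o=_ls(f,np.clip(q0,lo+1e-6,hi-1e-6),bounds=(lo,hi),max_nfev=60)
    a,B=FK(o.x); ok=np.abs(a-p).max()<3e-4 and np.abs(B-R).max()<2e-3
    return o.x,ok
def seq(poses,qs,w=.003,m=.03):
    out=[];q=qs
    for p,R in poses:
        q1,ok=IK(p,R,q,w,q,m)
        q1,ok=IK(p,R,q1,0,None,m)
        out.append((q1,ok)); q=q1
    return out
E
cat > bplan.py <<'E'
from plan import *; from kin import *
def rp(xr,yr,z): return np.r_[RO,0]+EX*xr+EY*yr+[0,0,z]
def block_poses(th,hd2,F,off=0.,n=6,xr2=-.04,yr2=-.02,zl=.068,hdm=-90):
    T=np.radians(th); h=np.array([np.cos(BA),np.sin(BA),0])
    g0=BLK+[0,0,.043]+h*off; P=[]
    K=[(g0,np.degrees(BA)),(g0-h*.012+[0,0,zl-.043],np.degrees(BA)),
       (rp(xr2,yr2,zl+.005),hd2),(rp(xr2-.02,yr2-.06,.10),hd2-10),(np.r_[MAT[:2],.12],hdm),(np.r_[MAT[:2],.05],hdm)]
    for (a,ha),(b,hb) in zip(K[:-1],K[1:]):
        for t in np.linspace(0,1,n)[:-1]:
            R=Rt(np.radians(ha+(hb-ha)*t),T)@F; P.append((tcp_for(a+(b-a)*t,R),R))
    R=Rt(np.radians(hdm),T)@F; P.append((tcp_for(K[-1][0],R),R))
    return P
E
python3 - <<'E'
from bplan import *
rng=np.random.default_rng(0)
for th in (41,44,47):
  for F in (np.eye(3),FLIP):
    for hd2 in (-35,-45,-55):
      P=block_poses(th,hd2,F)
      best=(-1,)
      for k in range(10):
        q,ok=IK(*P[0],rng.uniform(np.maximum(LO,[-1.5,-.3,-1.3,1.5,-1.5,.1,-2.6]),np.minimum(HI,[1.5,1,1.2,2.4,4.7,1.5,2.6])))
        if not ok: continue
        S=seq(P,q); n=0
        nb=sum(o for _,o in S)
        js=max(np.abs(np.diff([s[0] for s in S],axis=0)).max(),0)
        if nb>best[0] or (nb==best[0] and js<best[1]): best=(nb,round(js,2),S[0][0].round(2).tolist(),''.join('#' if o else '.' for _,o in S))
      print(th,F[0,0],hd2,best)
E
```

```text
41 1.0 -35 (-1,)
41 1.0 -45 (-1,)
41 1.0 -55 (-1,)
41 -1.0 -35 (np.int64(24), np.float64(0.15), [1.02, 0.46, -1.35, 2.29, 1.63, 0.73, -0.23], '##############..##########')
41 -1.0 -45 (np.int64(26), np.float64(0.11), [0.45, 0.17, -0.7, 2.3, 1.46, 0.44, -0.24], '##########################')
41 -1.0 -55 (np.int64(26), np.float64(0.15), [-0.29, 0.11, 0.05, 2.32, 1.38, 0.35, -0.22], '##########################')
44 1.0 -35 (np.int64(11), np.float64(1.29), [-0.86, 0.13, 0.63, 2.37, 1.6, 0.31, 2.65], '##...............#########')
44 1.0 -45 (np.int64(20), np.float64(2.06), [-0.65, 0.12, 0.41, 2.37, 1.6, 0.34, 2.66], '##......##################')
44 1.0 -55 (np.int64(21), np.float64(2.43), [-0.65, 0.12, 0.41, 2.37, 1.6, 0.34, 2.66], '##.....###################')
44 -1.0 -35 (np.int64(19), np.float64(0.14), [0.98, 0.43, -1.3, 2.32, 1.74, 0.72, -0.36], '#########.......##########')
44 -1.0 -45 (np.int64(26), np.float64(0.12), [-0.23, 0.12, -0.03, 2.35, 1.61, 0.38, -0.47], '##########################')
44 -1.0 -55 (np.int64(26), np.float64(0.16), [0.22, 0.15, -0.49, 2.34, 1.63, 0.44, -0.45], '##########################')
47 1.0 -35 (np.int64(17), np.float64(0.27), [0.93, 0.42, -1.26, 2.35, 1.86, 0.75, 2.66], '########.........#########')
47 1.0 -45 (np.int64(26), np.float64(0.21), [0.82, 0.33, -1.14, 2.35, 1.84, 0.66, 2.62], '##########################')
47 1.0 -55 (np.int64(26), np.float64(0.18), [0.2, 0.16, -0.48, 2.37, 1.8, 0.49, 2.51], '##########################')
47 -1.0 -35 (np.int64(17), np.float64(0.15), [0.88, 0.37, -1.21, 2.35, 1.85, 0.71, -0.5], '########.........#########')
47 -1.0 -45 (np.int64(26), np.float64(0.14), [0.57, 0.22, -0.87, 2.36, 1.81, 0.56, -0.58], '##########################')
47 -1.0 -55 (np.int64(26), np.float64(0.17), [0.98, 0.49, -1.33, 2.35, 1.87, 0.81, -0.45], '##########################')
```

```bash
cat > tplan.py <<'E'
from bplan import *
TIN=np.array([.4861,.0385,0]); ASIDE=np.array([.470,.190,0])
ZT=.080
Rti=Rt(TA)@FLIP; Rho=Rt(RA)@FLIP
E
python3 - <<'E'
from tplan import *
q0=np.array(ob()['joint_pos'])
P=[(np.array([.40,-.10,.30]),Rti),(TIN+[0,0,.25],Rti),(TIN+[0,0,ZT],Rti),(TIN+[0,0,ZT+.05],Rti),(ASIDE+[0,0,ZT+.05],Rti),(ASIDE+[0,0,ZT],Rti),(ASIDE+[0,0,.25],Rti)]
seed=np.array([.05,0.,-.1,1.8,0,1.4,1.3])
q,ok=IK(*P[1],seed,.02,seed); q,ok=IK(*P[1],q); print(ok,q.round(2))
qa,ok=IK(*P[0],q,.01,q); qa,ok=IK(*P[0],qa); print(ok,qa.round(2))
for a,o in seq(P[1:],q): print(o,a.round(2))
for t in np.linspace(0,1,8): print(FK(q0+(qa-q0)*t)[0].round(3), FK(q0+(qa-q0)*t)[1][:,2].round(2))
for t in np.linspace(0,1,5): print(FK(qa+(q-qa)*t)[0].round(3))
np.savez('q1.npz',qa=qa,q=q)
E
```

```text
True [ 0.01 -0.04 -0.14  1.76 -0.01  1.43  1.26]
True [ 0.12 -0.22  0.05  1.82  0.01  1.55  1.56]
True [ 0.01 -0.04 -0.14  1.76 -0.01  1.43  1.26]
True [ 0.25  0.09 -0.39  1.98  0.04  1.08  1.23]
True [ 0.25  0.04 -0.39  1.92  0.02  1.18  1.25]
True [ 0.07  0.09 -0.52  1.87  0.05  1.19  0.92]
True [ 0.05  0.15 -0.52  1.93  0.08  1.09  0.89]
True [ 0.07  0.02 -0.51  1.7   0.01  1.43  0.95]
[ 0.189 -0.622  0.199] [-0. -0. -1.]
[ 0.266 -0.558  0.221] [-0.01 -0.   -1.  ]
[ 0.327 -0.485  0.241] [-0.01 -0.01 -1.  ]
[ 0.372 -0.407  0.259] [-0.01 -0.01 -1.  ]
[ 0.401 -0.326  0.273] [-0.01 -0.01 -1.  ]
[ 0.414 -0.246  0.285] [-0.01 -0.01 -1.  ]
[ 0.413 -0.17   0.294] [-0.   -0.01 -1.  ]
[ 0.4 -0.1  0.3] [-0.  0. -1.]
[ 0.4 -0.1  0.3]
[ 0.426 -0.07   0.289]
[ 0.449 -0.037  0.277]
[ 0.469 -0.001  0.264]
[0.486 0.039 0.25 ]
```

```bash
python3 - <<'E'
from tplan import *
k=np.load('q1.npz')
r.goto_joints(k['qa'].tolist()); r.goto_joints(k['q'].tolist())
r.move_l((TIN+[0,0,.17]).tolist(),v=.2)
o=ob(); print(o['t'],o['tcp_pos'],o['finger_gap'],o['ft_force'])
p,d,W=cloud('top'); p2,_,_=cloud('scene')
cv2.imwrite('pics/t1.png',cv2.resize(p[180:300,190:340],None,fx=5,fy=4.8,interpolation=cv2.INTER_CUBIC)[...,::-1])
cv2.imwrite('pics/s1.png',cv2.resize(p2[130:300,230:400],None,fx=4,fy=3.5,interpolation=cv2.INTER_CUBIC)[...,::-1])
E
```

```text
5.275 [0.48664618 0.0374883  0.17122708] 0.08545960861729682 [0.7248391  0.25170556 0.93809677]
```

View pics/t1.png

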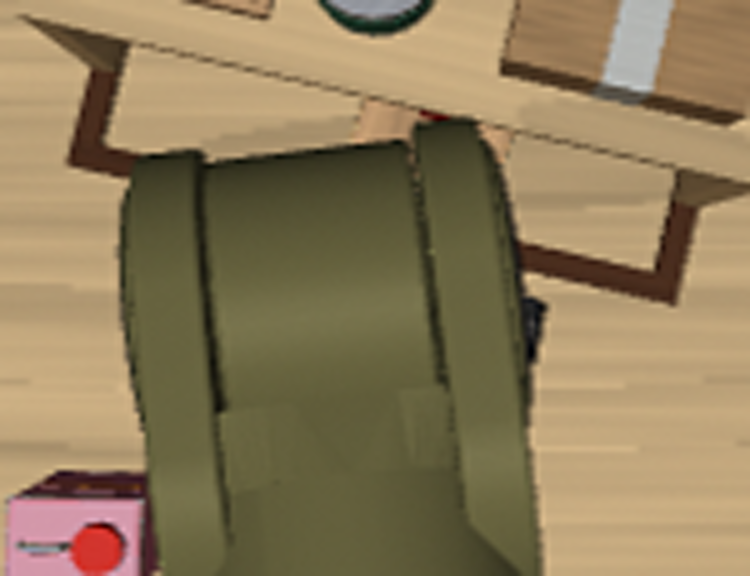

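View pics/s1.png

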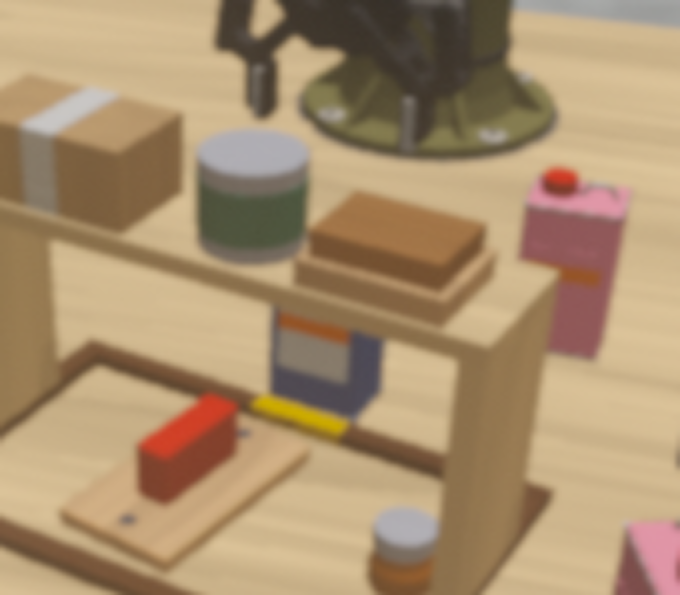

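```bash
python3 - <<'E'
from tplan import *
p,d,W=cloud('top'); L=np.stack([(W-np.r_[RO,0])@EX,(W-np.r_[RO,0])@EY,W[...,2]],-1)
k=(L[...,2]>.28)&(abs(L[...,1])<.1)&(L[...,0]<.07)
z=L[k]; 
for a in np.arange(.28,.56,.03):
    s=z[(z[:,2]>a)&(z[:,2]<=a+.03)]; 
    if len(s): print(round(a,2),len(s),'xr max',s[:,0].max().round(3))
o=ob();print(o['tcp_pos'])
E
```

```text
0.28 10 xr max -0.019
0.31 18 xr max -0.017
0.52 13 xr max 0.0
0.55 142 xr max 0.021
[0.48747971 0.03824628 0.17210361]
```

```bash
python3 - <<'E'
from tplan import *
r.move_l((TIN+[0,0,ZT]).tolist(),v=.12)
r.pause(.2)
for i in range(3):
    o=ob(); print(o['t'],o['tcp_pos'],FK(np.array(o['joint_pos']))[0],o['ft_force'])
    r.pause(.05)
p,d,W=cloud('scene')
cv2.imwrite('pics/s2.png',cv2.resize(p[130:300,230:400],None,fx=4,fy=3.5,interpolation=cv2.INTER_CUBIC)[...,::-1])
E
```

```text
6.525 [0.48677799 0.03856389 0.08084759] [0.48677799 0.03856389 0.08084759] [0.29753419 0.48744674 0.36080237]
6.575 [0.486613   0.03853737 0.08067675] [0.486613   0.03853737 0.08067675] [-1.22314331  0.83789298 -0.35337411]
6.625 [0.486486   0.03855172 0.08053405] [0.486486   0.03855172 0.08053405] [ 0.75250269 -0.89437702 -0.31828162]
```

View pics/s2.png

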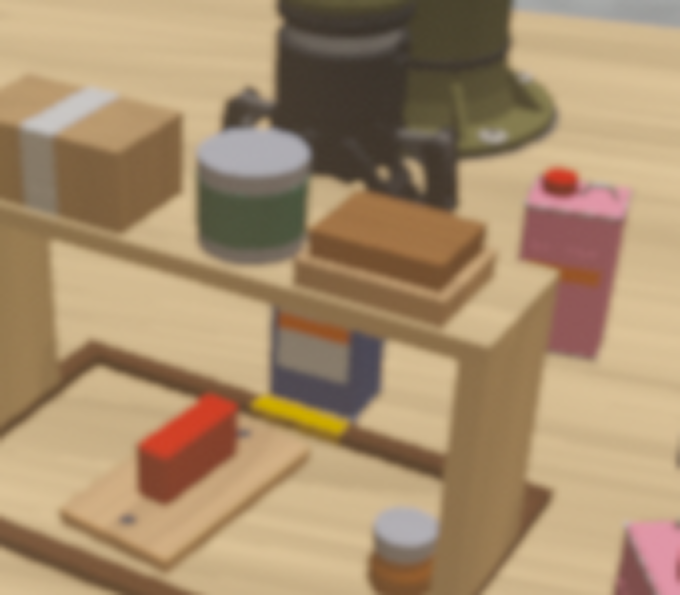

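Hand is around the tin and the tin stands untouched (crop 325,360). Closing gently.

```bash
python3 - <<'E'
from tplan import *
fingers.set_gripper(.066,20); o=ob(); print(o['t'],o['finger_gap'],o['ft_force'])
fingers.set_gripper(.05,20); o=ob(); print(o['t'],o['finger_gap'],o['ft_force'],o['tcp_pos'])
fingers.set_gripper(.05,50); o=ob(); print(o['t'],o['finger_gap'],o['ft_force'],o['wrist_torque'])
r.move_l((TIN+[0,0,ZT+.01]).tolist(),v=.03); r.pause(.1); o=ob(); print(o['t'],o['finger_gap'],o['ft_force'],o['tcp_pos'])
E
```

```text
7.0583 0.06626975528502697 [ 0.11251153  0.47891144 -0.16916504]
7.275 0.06161662290176628 [0.35132729 1.30096675 1.14844364] [0.48624919 0.03874126 0.0801763 ]
7.4917 0.06023456471037059 [-1.39087415  2.09106528  4.38820775] [ 0.18839102  0.16869714 -0.02681367]
8.075 0.06026689032860882 [ 0.31354765  0.00517626 -3.34044952] [0.48580905 0.03838393 0.08969622]
```

```bash
python3 - <<'E'
from tplan import *
r.move_l((TIN+[-.005,0,ZT+.045]).tolist(),v=.08)
r.move_l((ASIDE+[0,0,ZT+.045]).tolist(),v=.12)
r.move_l((ASIDE+[0,0,ZT+.008]).tolist(),v=.08)
r.pause(.2); o=ob(); print(o['t'],o['ft_force'],o['tcp_pos'],o['finger_gap'])
p,d,W=cloud('top'); save(p,'t3.png'); p,d,W=cloud('scene'); save(p,'s3.png')
E
```

```text
10.8917 [ 0.04548995  1.30924142 -3.45341239] [0.47049757 0.19022768 0.08863301] 0.060321890073854224
```

View pics/s3.png

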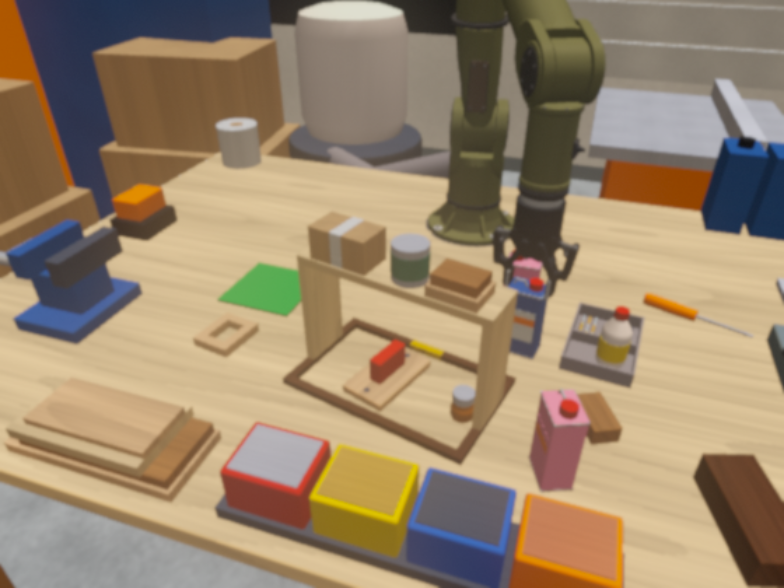

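The blue tin hangs upright at (528,312), clear of everything, and the opening is free. Lowering by feel.

```bash
python3 - <<'E'
from tplan import *
b=np.mean([ob()['ft_force'][2]]+[ (r.pause(.02),ob()['ft_force'][2])[1] for _ in range(5)])
z=ZT+.006
while z>ZT-.004:
    r.move_l((ASIDE+[0,0,z]).tolist(),v=.03); r.pause(.08)
    f=np.mean([(r.pause(.02),ob()['ft_force'][2])[1] for _ in range(3)])
    print(round(z,4),round(f-b,2),ob()['tcp_pos'][2].round(4))
    if f-b>2.0: break
    z-=.0015
fingers.set_gripper(.07,20); r.pause(.1); fingers.set_gripper(.085)
o=ob(); print(o['t'],o['ft_force'],o['tcp_pos'])
r.move_l((ASIDE+[0,0,.22]).tolist(),v=.2); print(ob()['t'])
E
```

```text
0.086 -0.12 0.086
0.0845 0.13 0.0845
0.083 -0.03 0.083
0.0815 0.41 0.0815
0.08 4.69 0.0805
13.65 [ 0.94602125 -0.40635647 -0.05966267] [0.46998877 0.18999708 0.07997593]
14.5
```

```bash
cat > bp2.py <<'E'
from tplan import *
hB=np.array([np.cos(BA),np.sin(BA),0]); BD=np.degrees(BA)
def mk(th,F,ks,n=6):
    T=np.radians(th);P=[]
    for (a,ha),(b,hb) in zip(ks[:-1],ks[1:]):
        for t in np.linspace(0,1,n)[:-1]:
            R=Rt(np.radians(ha+(hb-ha)*t),T)@F; P.append((tcp_for(a+(b-a)*t,R),R))
    R=Rt(np.radians(ks[-1][1]),T)@F; P.append((tcp_for(ks[-1][0],R),R)); return P
G0=BLK+[0,0,.043]
def keys(hd2=-50,hdm=-90,xr2=-.05,yr2=-.04):
    E=[(rp(-.05,-.02,.14),hd2),(rp(-.03,-.02,.055),hd2),(G0-hB*.05,BD-10),(G0,BD)]
    X=[(G0,BD),(G0-hB*.010+[0,0,.025],BD),(G0-hB*.05+[0,0,.027],BD-10),(rp(xr2,yr2,.073),hd2),(rp(xr2-.01,yr2-.05,.10),hd2-5),(np.r_[.41,-.20,.11],hd2-20),(np.r_[MAT[:2],.10],hdm),(np.r_[MAT[:2],.0505],hdm)]
    return E,X
E
python3 - <<'E'
from bp2 import *
rng=np.random.default_rng(0); res=[]
qn=np.array(ob()['joint_pos']); print(qn.round(2))
for th in (42,44,46):
  for F in (np.eye(3),FLIP):
    for hd2 in (-45,-52):
     for hdm in (-90,-75):
      E,X=keys(hd2,hdm); P=mk(th,F,E+X[1:],5); i0=15
      for k in range(6):
        q,ok=IK(*P[i0-3],rng.uniform([-.9,-.2,-1.2,2.,0,.1,-2.6],[1.2,.6,.9,2.4,2.2,1.,2.6]))
        if not ok: continue
        S=seq(P[i0-3:],q,m=.05); Sb=seq(P[:i0-3][::-1],q,m=.05)
        A=[s[0] for s in Sb[::-1]]+[s[0] for s in S]
        nb=sum(o for _,o in S)+sum(o for _,o in Sb)
        js=np.abs(np.diff(A,axis=0)).max(); mg=min((np.array(A)-LO).min(),(HI-np.array(A)).min())
        res.append((len(P)-nb,round(js,2),th,F[0,0],hd2,hdm,A[0].round(2).tolist(),A))
res.sort(key=lambda a:a[:2])
for x in res[:8]: print(x[:-1], np.abs(x[-1][0]-qn).max().round(2))
np.savez('bpath.npz',A=np.array(res[0][-1]))
E
```

```text
[-0.15  0.02 -0.29  1.76  0.01  1.37  0.95]
(np.int64(0), np.float64(0.12), 42, np.float64(-1.0), -52, -90, [-0.06, -0.06, -0.61, 2.24, 0.8, 1.11, -0.44]) 1.39
(np.int64(0), np.float64(0.12), 42, np.float64(-1.0), -52, -75, [-0.09, -0.06, -0.59, 2.24, 0.8, 1.11, -0.44]) 1.39
(np.int64(0), np.float64(0.12), 42, np.float64(-1.0), -52, -75, [-0.12, -0.06, -0.55, 2.24, 0.8, 1.11, -0.44]) 1.39
(np.int64(0), np.float64(0.12), 44, np.float64(-1.0), -52, -90, [-0.28, -0.05, -0.42, 2.26, 0.85, 1.14, -0.5]) 1.45
(np.int64(0), np.float64(0.12), 44, np.float64(-1.0), -52, -90, [0.13, -0.04, -0.82, 2.25, 0.84, 1.12, -0.48]) 1.44
(np.int64(0), np.float64(0.12), 44, np.float64(-1.0), -52, -75, [0.43, -0.05, -1.1, 2.24, 0.83, 1.11, -0.47]) 1.42
(np.int64(0), np.float64(0.15), 42, np.float64(-1.0), -52, -75, [0.63, -0.11, -1.25, 2.23, 0.74, 1.05, -0.37]) 1.32
(np.int64(0), np.float64(0.15), 46, np.float64(-1.0), -52, -90, [-0.07, -0.02, -0.65, 2.26, 0.88, 1.16, -0.54]) 1.5
```

```bash
python3 - <<'E'
from bp2 import *
q0=np.array([-.06,-.06,-.61,2.24,.8,1.11,-.44])
E,X=keys(-52,-90); P=mk(43,FLIP,E+X[1:],5)
q,ok=IK(*P[0],q0,.01,q0); q,ok=IK(*P[0],q); S=seq(P,q,m=.04); print(ok,q.round(3),all(s[1] for s in S),np.max([s[0] for s in S],0).round(2),np.min([s[0] for s in S],0).round(2))
r.move_l([.41,.08,.28],v=.25)
qn=np.array(ob()['joint_pos'])
for t in np.linspace(0,1,6): a,B=FK(qn+(q-qn)*t); print(a.round(3),B[:,2].round(2))
np.savez('qE.npz',q=q); print(ob()['t'])
E
```

```text
True [-0.066 -0.052 -0.618  2.247  0.822  1.122 -0.463] True [ 0.31  0.21 -0.2   2.39  1.56  1.12 -0.22] [-0.09 -0.12 -0.62  2.19  0.82  0.41 -0.7 ]
[0.41  0.081 0.279] [-0.  0. -1.]
[0.414 0.051 0.23 ] [ 0.02 -0.18 -0.98]
[0.423 0.025 0.194] [ 0.08 -0.34 -0.94]
[0.438 0.008 0.167] [ 0.17 -0.46 -0.87]
[0.457 0.005 0.145] [ 0.29 -0.53 -0.8 ]
[0.475 0.017 0.126] [ 0.42 -0.54 -0.73]
15.2083
```

```bash
python3 - <<'E'
from bp2 import *
r.goto_joints(np.load('qE.npz')['q'].tolist())
E,X=keys(-52,-90)
R=lambda hd:Rt(np.radians(hd),np.radians(43))@FLIP
try:
    g,h=E[1]; r.move_l(tcp_for(g,R(h)).tolist(),R(h),v=.12)
    g,h=E[2]; r.move_l(tcp_for(g,R(h)).tolist(),R(h),v=.08)
except r.PlanningError as e: print('ERR',e)
r.pause(.1); o=ob(); print(o['t'],np.round(o['joint_pos'],2),o['tcp_pos'],o['ft_force'])
p,d,W=cloud('scene'); save(p,'s4.png'); cv2.imwrite('pics/s4c.png',cv2.resize(p[180:320,200:370],None,fx=4.5,fy=4,interpolation=cv2.INTER_CUBIC)[...,::-1])
m=cut_out('scene','block'); 
E
```

```text
18.875 [ 0.07  0.11 -0.49  2.36  1.37  0.63 -0.47] [5.79815283e-01 5.37293050e-04 2.91535184e-02] [-0.16560621  0.02665485 -0.27865048]
```

View pics/s4c.png

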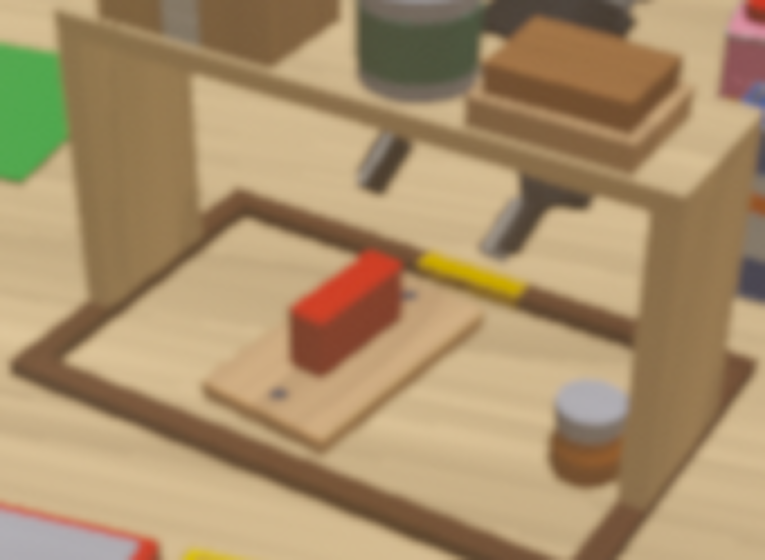

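View pics/s4.png

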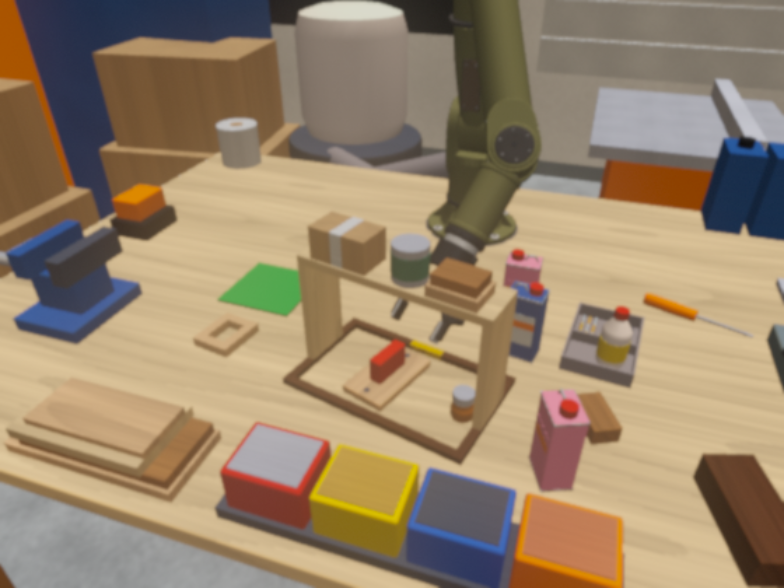

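Fingers at crop (372,185) and (495,250). Their midpoint lies on the handle's axis, extended from (385,255). Going in.

```bash
python3 - <<'E'
from bp2 import *
E,X=keys(-52,-90)
R=lambda hd:Rt(np.radians(hd),np.radians(43))@FLIP
g,h=E[3]; r.move_l(tcp_for(g,R(h)).tolist(),R(h),v=.06)
r.pause(.25); o=ob(); print(o['t'],np.round(o['joint_pos'],2),o['tcp_pos'],tcp_for(g,R(h)),o['ft_force'])
p,d,W=cloud('scene'); cv2.imwrite('pics/s5c.png',cv2.resize(p[180:320,200:370],None,fx=4.5,fy=4,interpolation=cv2.INTER_CUBIC)[...,::-1])
E
```

```text
20.2083 [ 0.15  0.14 -0.41  2.33  1.56  0.42 -0.38] [ 0.62823183 -0.01271313  0.02907079] [ 0.62835141 -0.0131181   0.02910428] [-0.17948396 -0.36677709  0.15865951]
```

View pics/s5c.png

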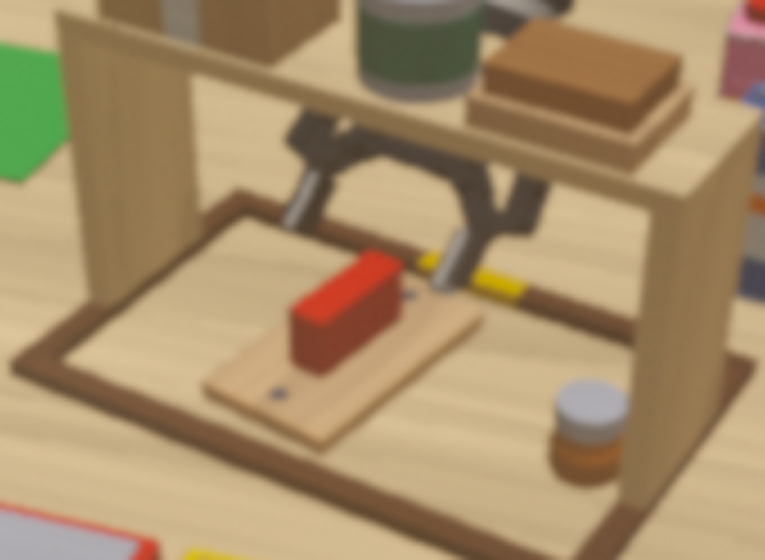

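```bash
python3 - <<'E'
from bp2 import *
R=Rt(BA,np.radians(43))@FLIP
t=np.array(ob()['tcp_pos'])
def c(X): u,v=proj('scene',X); return round((u-200+.5)*4.5),round((v-180+.5)*4)
for s in (-1,1):
    print('open tip inner',s,c(t-R[:,2]*.013+R[:,1]*s*.0427), 'shut-depth',c(t+R[:,1]*s*.0427))
print('handle top front/back',c(BLK-hB*.035+[0,0,.06]),c(BLK+hB*.035+[0,0,.06]),c(BLK+[0,0,.043]))
E
```

```text
open tip inner -1 (275, 287) shut-depth (265, 308)
open tip inner 1 (408, 344) shut-depth (397, 365)
handle top front/back (384, 252) (301, 314) (344, 305)
```

```bash
python3 - <<'E'
from bp2 import *
p,d,W=cloud('scene')
R=Rt(BA,np.radians(43))@FLIP; t=np.array(ob()['tcp_pos'])
for (cx,cy) in ((293,215),(297,205),(441,277),(447,265),(450,255),(310,185)):
    u,v=cx/4.5+200-.5,cy/4+180-.5; u,v=int(round(u)),int(round(v)); X=W[v-1:v+2,u-1:u+2].reshape(-1,3)
    X=X[np.nanargmin(np.linalg.norm(X-t,axis=1))]; print((cx,cy),X.round(3),'tool frame',((X-t)@R).round(4))
# all points near hand in tool frame
L=(W-t)@R; k=(abs(L[...,0])<.02)&(abs(L[...,1])<.07)&(L[...,2]<.02)&(L[...,2]>-.1)&(W[...,2]>.02)
for s in (-1,1):
    q=L[k&(s*L[...,1]>.03)]; print(s,len(q),'max z',np.sort(q[:,2])[-8:].round(4))
E
```

```text
(293, 215) [ 0.587 -0.044  0.077] tool frame [-0.0102 -0.042  -0.0557]
(297, 205) [ 0.584 -0.042  0.081] tool frame [-0.0109 -0.0414 -0.0609]
(441, 277) [0.616 0.041 0.073] tool frame [-0.0095  0.0477 -0.0512]
(447, 265) [0.613 0.042 0.08 ] tool frame [-0.0114  0.048  -0.0583]
(450, 255) [0.608 0.043 0.084] tool frame [-0.011   0.0471 -0.0653]
(310, 185) [ 0.575 -0.04   0.09 ] tool frame [-0.0103 -0.0423 -0.0735]
-1 232 max z [-0.0485 -0.0483 -0.0479 -0.0473 -0.047  -0.0466 -0.0463 -0.0461]
1 223 max z [-0.0483 -0.048  -0.0475 -0.0473 -0.0472 -0.0467 -0.0462 -0.0459]
```

```bash
python3 - <<'E'
from bp2 import *
R=Rti; t=np.array([.4872,.038,.172])
for s in (-1,1):
  for z in (0,.013,.046):
    u,v=proj('scene',t+[0,0,z]+R[:,1]*s*.0427); print(s,z,round((u-230+.5)*4),round((v-130+.5)*3.5))
E
```

```text
-1 0 267 176
-1 0.013 268 160
-1 0.046 269 116
1 0 399 207
1 0.013 400 190
1 0.046 404 145
```

The depth image shows the open fingertips 46 mm behind the reported TCP, both now and in the earlier top-down view. The spec says 13 mm, so the real fingertips sit about 33 mm short of the reported TCP. I'll correct by 33 mm along the tool axis and replan.

```bash
cat >> bp2.py <<'E'
BACK=.052
def tcp_for(grasp,R,back=BACK): return np.asarray(grasp)+R[:,2]*back
R43=lambda hd:Rt(np.radians(hd),np.radians(43))@FLIP
E
python3 - <<'E'
from bp2 import *
import bp2
E,X=keys(-52,-90)
q=np.array(ob()['joint_pos'])
for hd2,xr2 in ((-52,-.05),(-40,-.05),(-40,-.08),(-30,-.08),(-52,-.08)):
    E,X=keys(hd2,-90,xr2); S=seq(mk(43,FLIP,X,6),q,m=.04); A=np.array([s[0] for s in S])
    print(hd2,xr2,''.join('#' if s[1] else '.' for s in S),A.max(0).round(2),A.min(0).round(2),np.abs(np.diff(A,axis=0)).max().round(2))
g=G0; r.move_l(tcp_for(G0,R43(BD)).tolist(),R43(BD),v=.05)
r.pause(.25); o=ob(); print(o['t'],o['tcp_pos'],tcp_for(G0,R43(BD)),o['ft_force'])
p,d,W=cloud('scene'); cv2.imwrite('pics/s6c.png',cv2.resize(p[180:320,200:370],None,fx=4.5,fy=4,interpolation=cv2.INTER_CUBIC)[...,::-1])
E
```

```text
-52 -0.05 #################################### [ 0.35  0.26 -0.18  2.4   1.72  1.   -0.37] [-0.04 -0.06 -0.58  2.19  0.95  0.41 -0.69] 0.08
-40 -0.05 ###############............######### [ 1.39  0.47 -0.4   2.41  1.72  1.19 -0.08] [ 0.04 -0.26 -1.34  2.17  0.73  0.41 -0.76] 0.41
-40 -0.08 #############..............######### [ 1.39  0.47 -0.4   2.41  1.72  1.19 -0.08] [ 0.05 -0.26 -1.34  2.17  0.7   0.41 -0.76] 0.81
-30 -0.08 #############..............######### [ 1.48  0.46 -0.4   2.41  1.72  1.18  0.2 ] [ 0.08 -0.26 -1.34  2.17  0.65  0.41 -0.75] 0.66
-52 -0.08 #################################### [ 0.94  0.36 -0.4   2.41  1.72  1.07 -0.37] [-0.06 -0.11 -1.12  2.17  0.87  0.41 -0.73] 0.41
21.3667 [ 0.64986702 -0.01983155  0.0053159 ] [ 0.64980387 -0.01992322  0.00496961] [-0.2281329   0.29405606  0.3697223 ]
```

View pics/s6c.png

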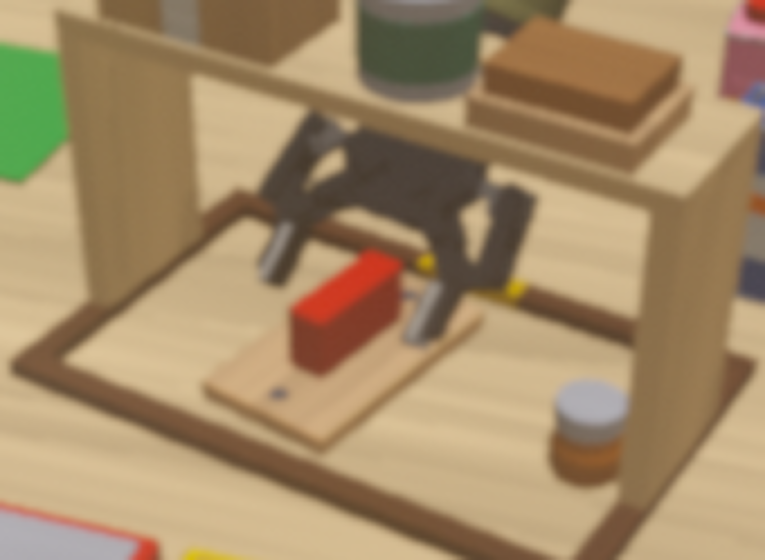

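Tips are now at crop (270,280) and (415,340), as predicted, straddling the handle. Closing.

```bash
python3 - <<'E'
from bp2 import *
for w in (.034,.028):
    fingers.set_gripper(w,20); o=ob(); print(o['t'],o['finger_gap'],o['ft_force'])
p,d,W=cloud('scene'); cv2.imwrite('pics/s7c.png',cv2.resize(p[180:320,200:370],None,fx=4.5,fy=4,interpolation=cv2.INTER_CUBIC)[...,::-1])
E
```

```text
21.9667 0.03428388314854072 [ 0.51688979 -0.35895723 -0.15854499]
22.2 0.0277746783938671 [ 0.23059649 -0.27005717  0.02857874]
```

View pics/s7c.png

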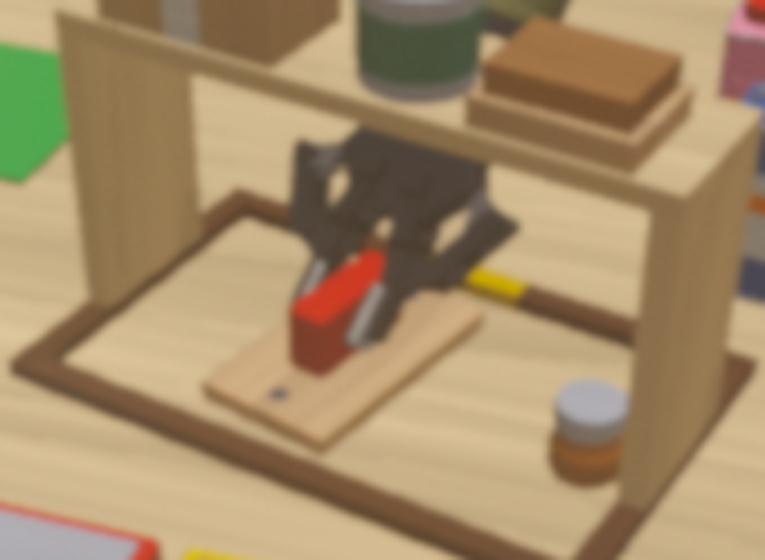

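Pads straddle the handle's middle (crop 350,320) with gap on both sides. Gripping and lifting clear.

```bash
python3 - <<'E'
from bp2 import *
fingers.set_gripper(.015,20); o=ob(); print(o['t'],o['finger_gap'],o['ft_force'])
fingers.set_gripper(.015,70); o=ob(); print(o['t'],o['finger_gap'],o['ft_force'])
E,X=keys(-52,-90)
g,h=X[1]; r.move_l((tcp_for(G0,R43(h))+[0,0,.006]).tolist(),R43(h),v=.03)
r.move_l(tcp_for(g,R43(h)).tolist(),R43(h),v=.04)
r.pause(.1); o=ob(); print(o['t'],o['finger_gap'],o['ft_force'],o['wrist_torque'],np.round(o['joint_pos'],2))
p,d,W=cloud('scene'); cv2.imwrite('pics/s8c.png',cv2.resize(p[180:320,200:370],None,fx=4.5,fy=4,interpolation=cv2.INTER_CUBIC)[...,::-1])
E
```

```text
22.4667 0.02365353860950189 [-0.04049409 -0.05432243 -0.8878165 ]
22.6833 0.02288567283405332 [-0.55389629  1.07672533  0.88555968]
23.8167 0.023137345179191564 [ 0.06687826  0.63139608 -1.61034616] [ 0.29565456  0.99770201 -0.00202675] [ 0.16  0.16 -0.4   2.3   1.56  0.41 -0.37]
```

View pics/s8c.png

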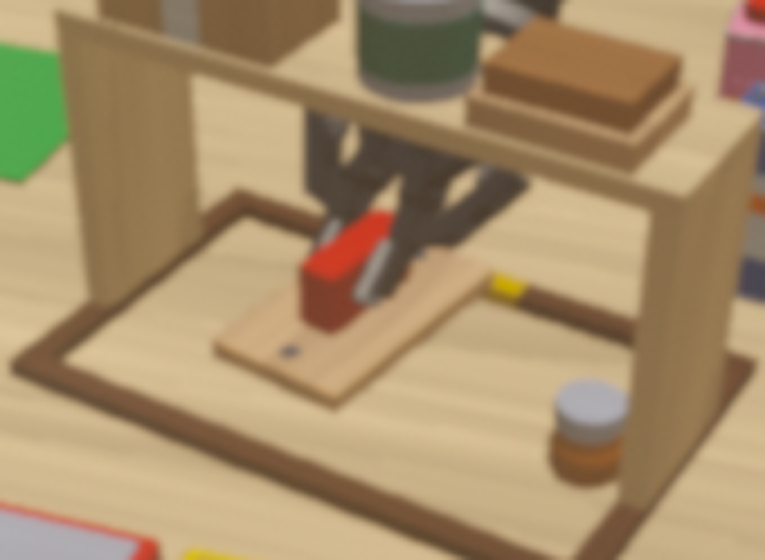

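The block is lifted and level (crop 345,320). Pulling it out over the batten.

```bash
python3 - <<'E'
from bp2 import *
E,X=keys(-52,-90)
for i in (2,3,4):
    g,h=X[i]
    try: r.move_l(tcp_for(g,R43(h)).tolist(),R43(h),v=.10)
    except r.PlanningError as e: print(i,'ERR',e); break
    o=ob(); print(i,o['t'],o['ft_force'],np.round(o['joint_pos'],2),o['finger_gap'])
p,d,W=cloud('scene'); save(p,'s9.png')
p,d,W=cloud('top'); save(p,'t9.png')
E
```

```text
2 24.425 [-0.57132949  0.0907768  -1.16252491] [ 0.08  0.14 -0.47  2.32  1.39  0.61 -0.44] 0.02322818613566905
3 25.7333 [ 0.95481733  0.36563691 -1.03565338] [-0.04  0.12 -0.58  2.34  1.05  1.   -0.69] 0.023599599849855893
4 26.4833 [-0.42253973  0.41103212 -2.3476041 ] [ 0.01  0.   -0.54  2.37  0.95  0.99 -0.59] 0.023210422932807118
```

View pics/s9.png

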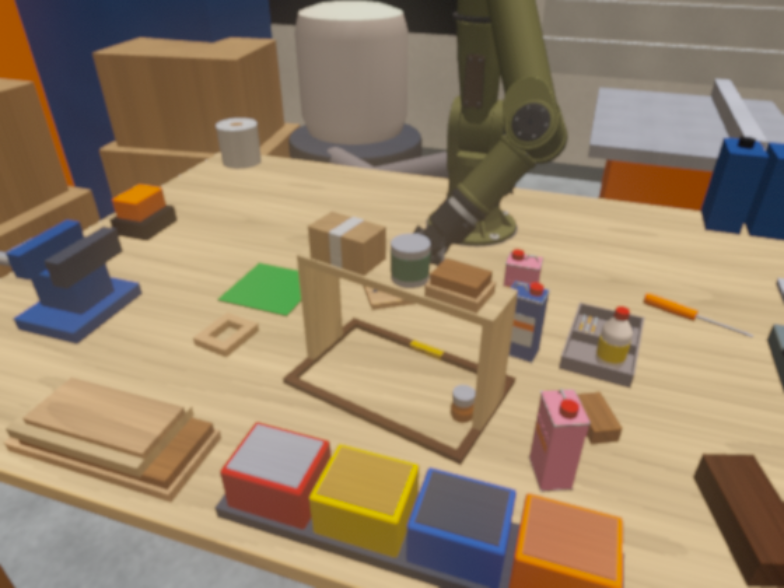

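View pics/t9.png

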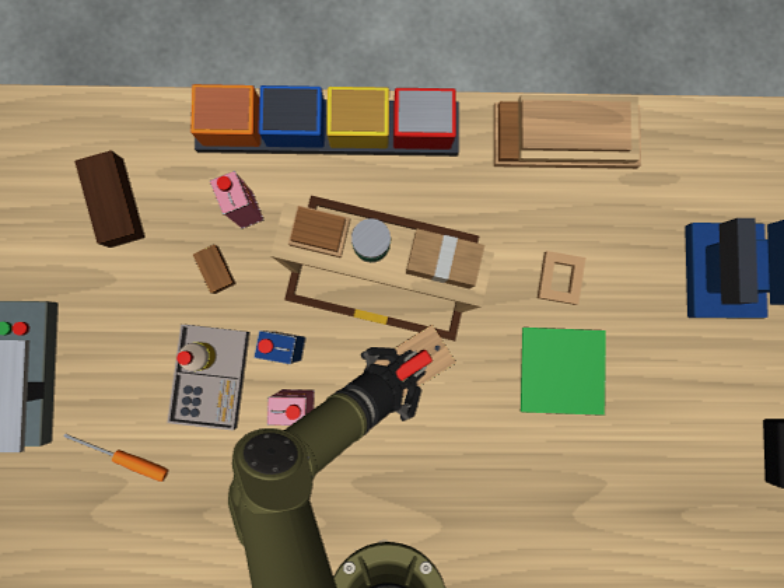

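The block is out at top (425,360). The tin is standing at (278,347), and everything else is unchanged. On to the mat.

```bash
python3 - <<'E'
from bp2 import *
E,X=keys(-52,-90)
for i in (5,6):
    g,h=X[i]
    g=g if i==5 else np.r_[MAT[:2],.075]
    try: r.move_l(tcp_for(g,R43(h)).tolist(),R43(h),v=.15)
    except r.PlanningError as e: print(i,'ERR',e); break
    o=ob(); print(i,o['t'],o['ft_force'],np.round(o['joint_pos'],2),o['finger_gap'])
r.pause(.2); print(ob()['tcp_pos'],tcp_for(g,R43(h)))
p,d,W=cloud('top'); cv2.imwrite('pics/t10.png',cv2.resize(p[200:330,330:460],None,fx=4.5,fy=4.5,interpolation=cv2.INTER_CUBIC)[...,::-1])
np.savez('t10.npz',p=p,W=W)
p,d,W=cloud('scene'); cv2.imwrite('pics/s10.png',cv2.resize(p[130:290,110:290],None,fx=4,fy=3.7,interpolation=cv2.INTER_CUBIC)[...,::-1]); np.savez('s10.npz',p=p,W=W)
E
```

```text
5 27.875 [ 0.50928313  0.0341127  -0.78270935] [ 0.21 -0.06 -0.34  2.4   0.97  0.92 -0.49] 0.02383124912914848
6 28.9333 [ 0.11387756 -0.24828193 -2.34089707] [ 0.34  0.21 -0.19  2.2   1.06  0.93 -0.6 ] 0.023313531082968908
[ 0.42723529 -0.36481305  0.03726868] [ 0.427      -0.36546391  0.03696961]
```

View pics/t10.png

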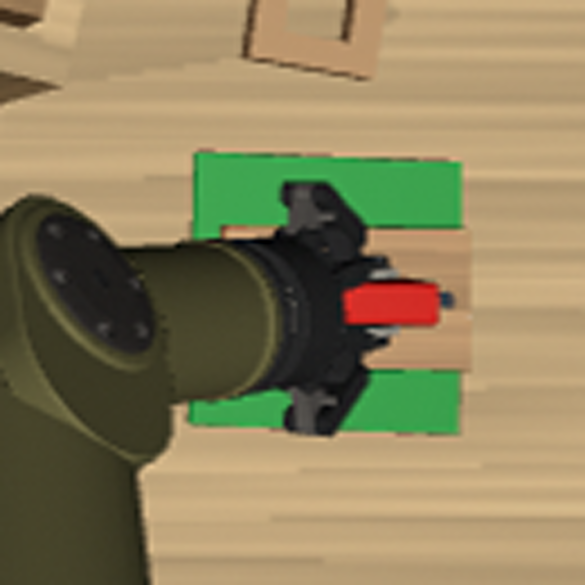

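View pics/s10.png

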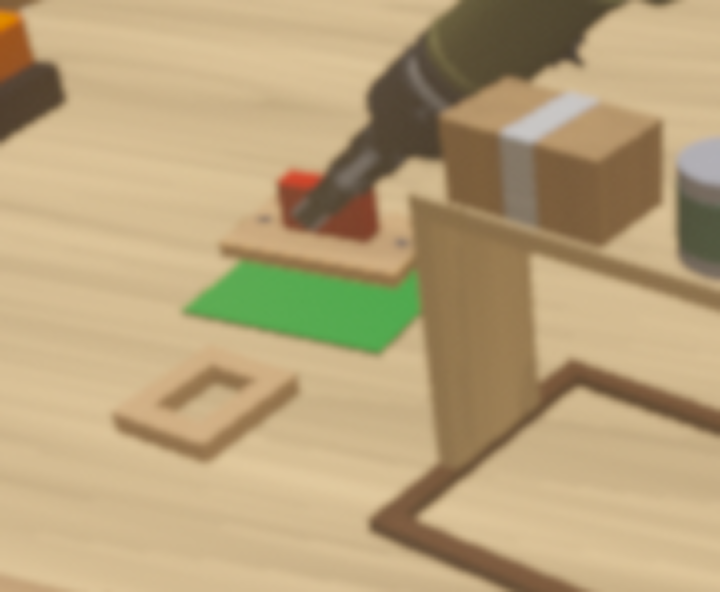

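```bash
python3 - <<'E'
from bp2 import *
for n,f in (('top','t10.npz'),('scene','s10.npz')):
    k=np.load(f); W=k['W']; p=k['p']; hsv=cv2.cvtColor(p,cv2.COLOR_RGB2HSV)
    red=((hsv[...,0]<8)|(hsv[...,0]>172))&(hsv[...,1]>150)&(W[...,2]>.05)&(W[...,2]<.13)&(abs(W[...,0]-.427)<.1)&(abs(W[...,1]+.33)<.1)
    wood=(hsv[...,0]<25)&(hsv[...,1]<140)&(hsv[...,2]>120)&(W[...,2]>.025)&(W[...,2]<.07)&(abs(W[...,0]-.427)<.1)&(abs(W[...,1]+.33)<.12)
    wood=cv2.erode(wood.astype(np.uint8),np.ones((3,3)))>0
    X=W[wood]; c=X.mean(0); 
    A=np.linalg.lstsq(np.c_[X[:,:2]-c[:2],np.ones(len(X))],X[:,2],rcond=None)[0]; print(n,len(X),'plate plane slope',A.round(4),'c',c.round(4))
    q=np.argwhere(red)[:,::-1]; Y=W[red]; print('red z',np.percentile(Y[:,2],[5,50,95]).round(4),'n',len(Y))
    t=Y[:,2]>np.percentile(Y[:,2],95)-.006
    if n=='top': print('handle top rect',rect(onplane('top',q,np.median(Y[:,2]))), len(q))
    else: print('handle top rect',rect(onplane('scene',q[t],np.median(Y[t][:,2]))))
E
```

```text
top 332 plate plane slope [ 0.0051 -0.0066  0.0468] c [ 0.4288 -0.3747  0.0468]
red z [0.0873 0.0916 0.0946] n 193
handle top rect (array([ 428. , -337.6]), array([21.7, 51.4]), 0.3) 193
scene 445 plate plane slope [-0.0441 -0.0009  0.0464] c [ 0.4476 -0.3238  0.0464]
red z [0.0872 0.092  0.1096] n 37
handle top rect (array([ 475.6, -304.7]), array([2.1, 6.9]), 70.6)
```

```bash
python3 - <<'E'
from bp2 import *
k=np.load('t10.npz'); p=k['p'].astype(int)
for v in (255,259,275,279):
    row=p[v,420:445]; print(v,[tuple(x) for x in row[9:18]])
for u in (433.5,434.5): print(onplane('top',[[u,259],[u,277]],.0468).round(4))
# plate long edges at x: column profile near u=430
col=p[240:290,428]; dg=col[:,0]-col[:,1]; print([ (240+i,int(d)) for i,d in enumerate(dg)][6:14],[ (240+i,int(d)) for i,d in enumerate(dg)][38:46])
hsv=cv2.cvtColor(k['p'],cv2.COLOR_RGB2HSV); g=(hsv[...,0]>50)&(hsv[...,0]<75)&(hsv[...,1]>150)&(np.arange(560)[None]>360)
print('mat',rect(onplane('top',np.argwhere(g)[:,::-1],.006)))
E
```

```text
255 [(np.int64(190), np.int64(152), np.int64(111)), (np.int64(190), np.int64(151), np.int64(111)), (np.int64(190), np.int64(152), np.int64(111)), (np.int64(190), np.int64(152), np.int64(111)), (np.int64(189), np.int64(150), np.int64(109)), (np.int64(186), np.int64(151), np.int64(110)), (np.int64(185), np.int64(160), np.int64(120)), (np.int64(185), np.int64(159), np.int64(119)), (np.int64(184), np.int64(158), np.int64(119))]
259 [(np.int64(180), np.int64(144), np.int64(105)), (np.int64(180), np.int64(144), np.int64(106)), (np.int64(180), np.int64(144), np.int64(106)), (np.int64(179), np.int64(143), np.int64(105)), (np.int64(179), np.int64(143), np.int64(105)), (np.int64(186), np.int64(154), np.int64(112)), (np.int64(199), np.int64(173), np.int64(129)), (np.int64(199), np.int64(171), np.int64(127)), (np.int64(199), np.int64(171), np.int64(128))]
275 [(np.int64(193), np.int64(155), np.int64(113)), (np.int64(194), np.int64(155), np.int64(114)), (np.int64(194), np.int64(155), np.int64(114)), (np.int64(195), np.int64(155), np.int64(114)), (np.int64(193), np.int64(154), np.int64(112)), (np.
[... 242 characters left out ...]
t64(181), np.int64(145), np.int64(107)), (np.int64(181), np.int64(145), np.int64(105)), (np.int64(181), np.int64(144), np.int64(106)), (np.int64(179), np.int64(143), np.int64(105)), (np.int64(181), np.int64(148), np.int64(108)), (np.int64(188), np.int64(163), np.int64(121)), (np.int64(188), np.int64(162), np.int64(122)), (np.int64(187), np.int64(162), np.int64(121))]
[[ 0.4443 -0.398 ]
 [ 0.3988 -0.3972]]
[[ 0.4443 -0.4006]
 [ 0.3988 -0.3998]]
[(246, -103), (247, -102), (248, -104), (249, -107), (250, -65), (251, 50), (252, 39), (253, 38)] [(278, 36), (279, 37), (280, 37), (281, 40), (282, -45), (283, -110), (284, -103), (285, -102)]
mat (array([ 427.3, -329.8]), array([155.3, 157.6]), 88.2)
```

Block is level (slope under 0.5°), with its centre at about (0.428, -0.330) against the mat's (0.427, -0.330). Lowering by feel.

```bash
python3 - <<'E'
from bp2 import *
R=R43(-90)
def go(z,v): r.move_l(tcp_for(np.r_[.4265,-.330,z],R).tolist(),R,v=v)
go(.055,.08); r.pause(.2)
rd=lambda n=4: np.mean([(r.pause(.02),ob()['ft_force'][2])[1] for _ in range(n)])
b=rd(6); z=.053
while z>.044:
    go(z,.03); r.pause(.06); f=rd(); print(round(z,4),round(f-b,2))
    if f-b>1.8: break
    z-=.0012
fingers.set_gripper(.034,20); r.pause(.1); o=ob(); print(o['t'],o['ft_force'],o['finger_gap'])
fingers.set_gripper(.075)
p0=np.array(ob()['tcp_pos']); r.move_l((p0-R[:,2]*.10).tolist(),v=.15)
p,d,W=cloud('top'); cv2.imwrite('pics/t11.png',cv2.resize(p[200:330,330:460],None,fx=4.5,fy=4.5,interpolation=cv2.INTER_CUBIC)[...,::-1]); np.savez('t11.npz',p=p,W=W)
print(ob()['t'],np.round(ob()['joint_pos'],2),ob()['tcp_pos'])
E
```

```text
0.053 -0.25
0.0518 0.36
0.0506 -0.23
0.0494 0.01
0.0482 7.35
32.175 [-0.1247105  -0.37027529 -0.58378184] 0.03394149342995204
33.5167 [ 0.27  0.11 -0.27  2.2   0.93  1.07 -0.57] [ 0.42549579 -0.29793312  0.08253601]
```

View pics/t11.png

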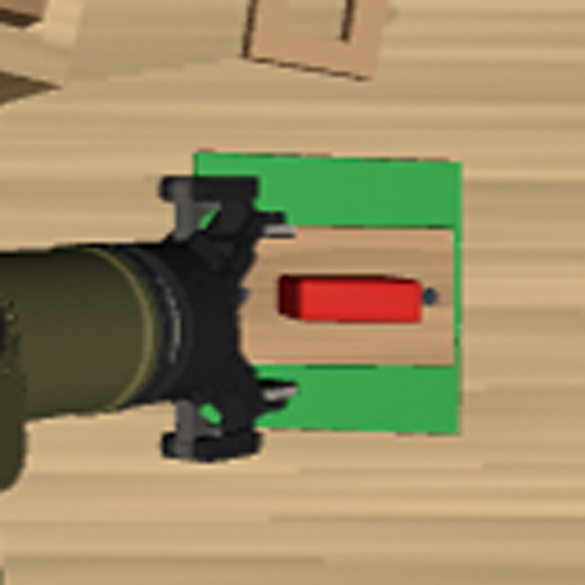

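```bash
python3 - <<'E'
from bp2 import *
R=R43(-90)
p0=np.array(ob()['tcp_pos']); r.move_l((p0-R[:,2]*.06+[0,0,.09]).tolist(),v=.25)
q=np.array(ob()['joint_pos'])
p,d,W=cloud('top'); save(p,'t12.png'); np.savez('t12.npz',p=p,W=W)
c=min(cut_out('top','tin'),key=lambda c:np.hypot(*(np.nanmedian(W[c['region']],0)[:2]-ASIDE[:2])))['region']
y,f=fit([('top',c,np.ones_like(c))],TI,[*ASIDE[:2],TA]); print('tin',y[:2].round(4),np.degrees(y[2]).round(2),f)
kk=c&(abs(W[...,2]-.13)<.008); print(rect(onplane('top',np.argwhere(kk)[:,::-1],.13)))
hs=cv2.cvtColor(p,cv2.COLOR_RGB2HSV)
bl=cut_out('top','block'); print(len(bl))
b=min(bl,key=lambda c:np.hypot(*(np.nanmedian(W[c['region']],0)[:2]-MAT[:2])))['region']
y,f=fit([('top',b,np.ones_like(b))],BL,[.427,-.33,-1.57],.006); print('block',y[:2].round(4),np.degrees(y[2]).round(2),f)
seed=np.array([.0,0.,-.3,1.8,0,1.4,1.0]); P=(np.array([.40,-.05,.30]),Rti)
qa,ok=IK(*P,seed,.02,seed); qa,ok=IK(*P,qa); print(ok,qa.round(2))
for t in np.linspace(0,1,7): a,B=FK(q+(qa-q)*t); print(a.round(3),B[:,2].round(2))
np.savez('q2.npz',qa=qa); print(ob()['t'])
E
```

```text
tin [0.4708 0.1892] -9.95 0.042986210175939135
(array([471. , 188.7]), array([63.2, 46. ]), 79.1)
1
block [ 0.4274 -0.3311] -90.01 0.26178412671011175
True [ 0.11 -0.24 -0.05  1.83 -0.01  1.55  1.46]
[ 0.424 -0.257  0.215] [-0.   -0.68 -0.73]
[ 0.412 -0.233  0.219] [-0.04 -0.6  -0.8 ]
[ 0.403 -0.203  0.225] [-0.06 -0.5  -0.86]
[ 0.398 -0.169  0.235] [-0.07 -0.39 -0.92]
[ 0.397 -0.131  0.25 ] [-0.06 -0.26 -0.96]
[ 0.398 -0.091  0.272] [-0.03 -0.13 -0.99]
[ 0.4  -0.05  0.3 ] [-0.  0. -1.]
34.375
```

View pics/t12.png

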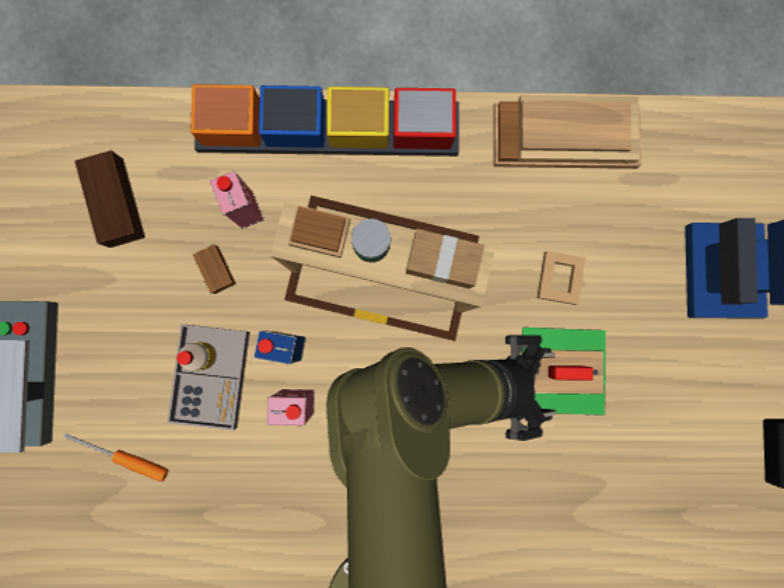

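The block lies mid-mat at top (572,372), yaw -90°. The tin is at (278,347). Fetching the tin, gripping lower this time.

```bash
cat >> bp2.py <<'E'
T2=np.array([.4709,.1890,0]); Z2=.047
E
python3 - <<'E'
from bp2 import *
fingers.set_gripper(.085,20)
r.goto_joints(np.load('q2.npz')['qa'].tolist())
r.move_l((T2+[0,0,.20]).tolist(),Rti,v=.25)
r.move_l((T2+[0,0,.12]).tolist(),Rti,v=.15)
r.move_l((T2+[0,0,.06]).tolist(),Rti,v=.08); print(ob()['t'],ob()['ft_force'])
r.move_l((T2+[0,0,Z2]).tolist(),Rti,v=.04); r.pause(.15)
o=ob(); print(o['t'],o['tcp_pos'],o['ft_force'],np.round(o['joint_pos'],2))
p,d,W=cloud('scene'); cv2.imwrite('pics/s13.png',cv2.resize(p[130:270,320:460],None,fx=5,fy=4.2,interpolation=cv2.INTER_CUBIC)[...,::-1])
E
```

```text
39.0333 [-0.86863514 -0.0796462   0.8421717 ]
39.6583 [0.47108825 0.18908636 0.04716679] [0.39772132 0.79715184 0.25549664] [-0.11  0.17 -0.35  1.96  0.07  1.02  0.9 ]
```

View pics/s13.png

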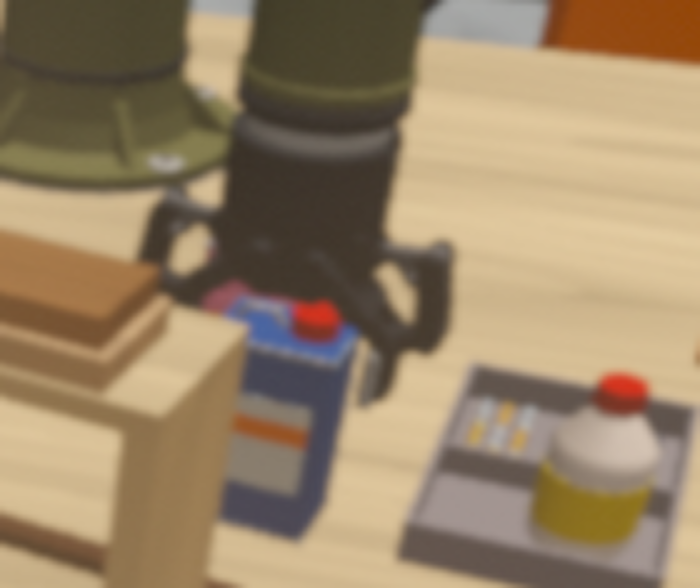

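The tip is at crop (370,400), well below the tin's top edge (350,345), and the palm clears the cap. Gripping, lifting and carrying.

```bash
python3 - <<'E'
from bp2 import *
fingers.set_gripper(.066,20); fingers.set_gripper(.05,20); fingers.set_gripper(.05,55); o=ob(); print(o['t'],o['finger_gap'],o['ft_force'],o['tcp_pos'])
r.move_l((T2+[0,0,Z2+.01]).tolist(),Rti,v=.04)
r.move_l((T2+[-.005,0,Z2+.035]).tolist(),Rti,v=.1)
PRE=HOME-EX*.010
r.move_l((PRE+[0,0,Z2+.030]).tolist(),Rho,v=.13)
r.move_l((PRE+[0,0,Z2+.004]).tolist(),Rho,v=.06); r.pause(.25)
o=ob(); print(o['t'],o['finger_gap'],o['ft_force'],o['tcp_pos'],PRE)
p,d,W=cloud('scene'); cv2.imwrite('pics/s14.png',cv2.resize(p[150:300,240:400],None,fx=4.5,fy=3.9,interpolation=cv2.INTER_CUBIC)[...,::-1])
E
```

```text
40.475 0.061318478650706845 [0.49365636 2.18109904 4.88232385] [0.47123454 0.18967719 0.04743652]
43.4 0.06124035188509223 [-0.37752887 -0.77185365 -2.85820967] [0.48853083 0.04309553 0.05138569] [0.4881851  0.04309164 0.        ]
```

View pics/s14.png

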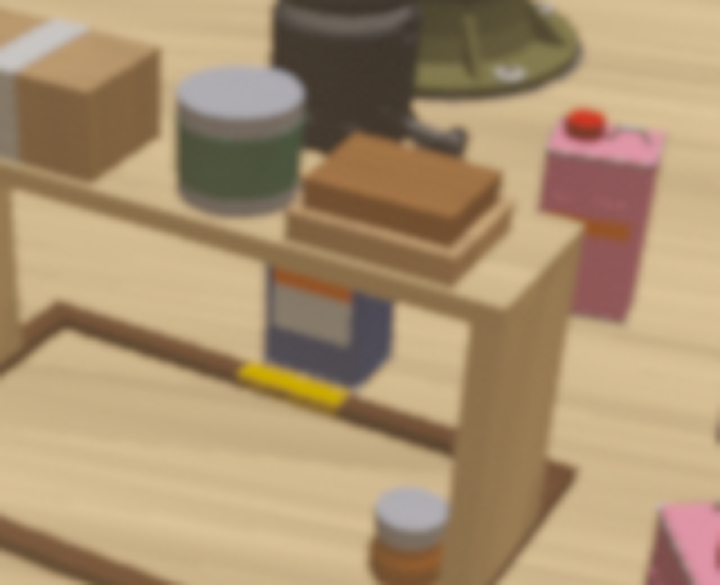

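```bash
python3 - <<'E'
from bp2 import *
c=lambda X:(round((proj('scene',X)[0]-240+.5)*4.5),round((proj('scene',X)[1]-150+.5)*3.9))
PRE=HOME-EX*.010
for s in (-1,1):
    print('tin bottom back corner',c(PRE+EX*.023+EY*s*.031+[0,0,.004]),'tin bottom front',c(PRE-EX*.023+EY*s*.031+[0,0,.004]),'mark back top',c(rp(.015,s*.031,.012)),'mark front top',c(rp(0,s*.031,.012)))
E
```

```text
tin bottom back corner (257, 362) tin bottom front (297, 327) mark back top (235, 372) mark front top (249, 360)
tin bottom back corner (354, 393) tin bottom front (391, 356) mark back top (333, 404) mark front top (346, 392)
```

```bash
python3 - <<'E'
from bp2 import *
p,d,W=cloud('scene'); hs=cv2.cvtColor(p,cv2.COLOR_RGB2HSV)
L=np.stack([(W-np.r_[RO,0])@EX,(W-np.r_[RO,0])@EY,W[...,2]],-1)
ye=(hs[...,0]>20)&(hs[...,0]<30)&(hs[...,1]>170)&(abs(L[...,0])<.05)&(abs(L[...,1])<.08)
q=L[ye]; print('yellow y',np.percentile(q[:,1],[1,50,99]).round(4),len(q),'x',np.percentile(q[:,0],[2,98]).round(4))
bl=(hs[...,0]>105)&(hs[...,0]<130)&(hs[...,1]>70)&(abs(L[...,0])<.1)&(abs(L[...,1])<.08)&(L[...,2]<.06)
m=(hs[...,0]>=0)&(L[...,2]>.02)&(L[...,2]<.10)&(abs(L[...,0])<.08)&(abs(L[...,1])<.07)
f=L[m]; k=abs(f[:,0]-np.percentile(f[:,0],90))<.006
ff=f[k]; print('tin back face x',ff[:,0].mean().round(4),'y',np.percentile(ff[:,1],[1,50,99]).round(4))
A=np.linalg.lstsq(np.c_[ff[:,1],ff[:,2],np.ones(len(ff))],ff[:,0],rcond=None)[0]; print('slope y,z',A.round(4))
a=cv2.resize(p[225:262,285:335],None,fx=14,fy=14,interpolation=cv2.INTER_NEAREST); cv2.imwrite('pics/s15.png',a[...,::-1])
E
```

```text
yellow y [-0.029  0.004  0.033] 128 x [0.0008 0.0158]
tin back face x -0.0104 y [-0.0264  0.0047  0.0328]
slope y,z [-0.0061  0.0048 -0.0106]
```

View pics/s15.png

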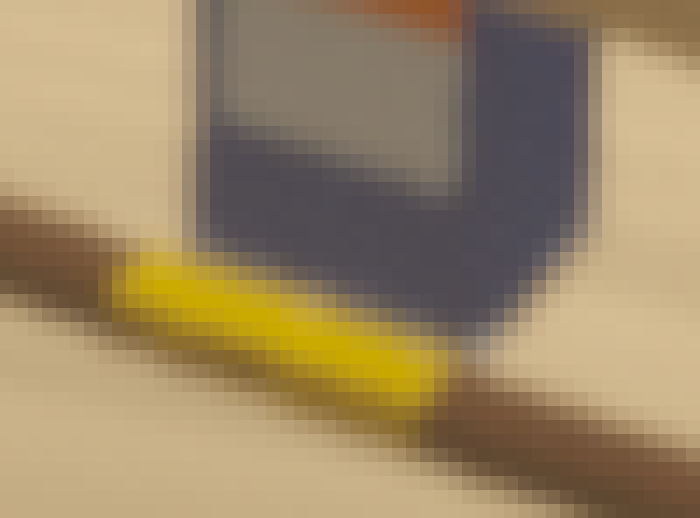

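Tin is upright and square: back-face slopes are 0.35° and 0.3°, and it stands 10 mm short of the batten, centred on the mark within 1 mm. Pushing in just above the bench, by feel.

```bash
python3 - <<'E'
from bp2 import *
PRE=HOME-EX*.010; Rh=Rt(np.radians(-13.2))@FLIP
z=.0485
r.move_l((PRE+[0,0,z]).tolist(),Rh,v=.03); r.pause(.15)
def rd(n=5):
    F=np.mean([(r.pause(.02),ob()['ft_force'])[1] for _ in range(n)],0); return F
b=rd(8); s=0.
r.move_l((PRE+EX*.006+[0,0,z]).tolist(),Rh,v=.03); r.pause(.1); s=.006
while s<.016:
    f=rd()-b; tp=np.array(ob()['tcp_pos'])
    print(round(s,4),'fx',round(f@EX,2),'fy',round(f@EY,2),'fz',round(f[2],2),'x',round((tp-PRE)@EX,4))
    if f@EX<-2: break
    s+=.0007; r.move_l((PRE+EX*s+[0,0,z]).tolist(),Rh,v=.02); r.pause(.05)
print(ob()['t'],ob()['wrist_torque']); np.savez('s.npz',s=s,b=b)
E
```

```text
0.006 fx 0.14 fy 0.16 fz -0.42 x 0.0059
0.0067 fx 0.14 fy -0.04 fz 0.02 x 0.0067
0.0074 fx 0.05 fy -0.42 fz -0.4 x 0.0074
0.0081 fx -0.01 fy -0.27 fz 0.27 x 0.0081
0.0088 fx -0.17 fy -0.1 fz -0.11 x 0.0088
0.0095 fx 0.04 fy -0.16 fz -0.18 x 0.0095
0.0102 fx -0.23 fy -0.0 fz 0.52 x 0.0101
0.0109 fx -2.26 fy 0.19 fz 1.31 x 0.0103
47.25 [0.29315764 0.74242467 0.05205206]
```

Contact felt at 10.3 mm. Lowering, then checking before release.

```bash
python3 - <<'E'
from bp2 import *
PRE=HOME-EX*.010; Rh=Rt(np.radians(-13.2))@FLIP; b=np.load('s.npz')['b']
rd=lambda n=5: np.mean([(r.pause(.02),ob()['ft_force'])[1] for _ in range(n)],0)
s=.0106; z=.0480
while z>.044:
    r.move_l((PRE+EX*s+[0,0,z]).tolist(),Rh,v=.02); r.pause(.05); f=rd()-b
    print(round(z,4),'fx',round(f@EX,2),'fz',round(f[2],2))
    if f[2]>3: break
    z-=.0006
p,d,W=cloud('scene')
L=np.stack([(W-np.r_[RO,0])@EX,(W-np.r_[RO,0])@EY,W[...,2]],-1)
m=(L[...,2]>.02)&(L[...,2]<.10)&(abs(L[...,0])<.05)&(abs(L[...,1])<.07); f=L[m]; ff=f[abs(f[:,0]-np.percentile(f[:,0],90))<.006]
A=np.linalg.lstsq(np.c_[ff[:,1],ff[:,2],np.ones(len(ff))],ff[:,0],rcond=None)[0]; print('slope y,z',A.round(4),np.percentile(ff[:,1],[1,50,99]).round(4),len(ff))
cv2.imwrite('pics/s16.png',cv2.resize(p[150:300,240:400],None,fx=4.5,fy=3.9,interpolation=cv2.INTER_CUBIC)[...,::-1])
print(ob()['t'])
E
```

```text
0.048 fx -2.69 fz 0.59
0.0474 fx -3.73 fz 3.25
slope y,z [-0.0121  0.0062 -0.0009] [-0.0268  0.0043  0.0326] 527
48.0667
```

View pics/s16.png

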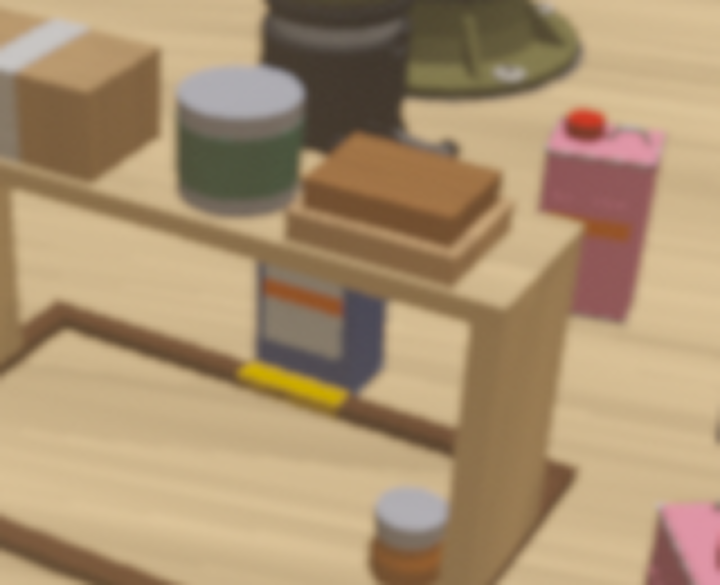

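```bash
python3 - <<'E'
from bp2 import *
fingers.set_gripper(.068,20); r.pause(.1); fingers.set_gripper(.085); o=ob(); print(o['t'],o['ft_force'])
p0=np.array(ob()['tcp_pos']); r.move_l((p0+[0,0,.10]).tolist(),v=.12); r.move_l((p0+[-.02,0,.20]).tolist(),v=.25)
r.move_l([.40,-.06,.30],v=.25)
r.goto_joints([1.0,.1,-.07,1.6,.02,1.44,1.0])
print(ob()['t'])
p,d,W=cloud('top'); save(p,'t17.png'); np.savez('t17.npz',p=p,W=W)
hs=cv2.cvtColor(p,cv2.COLOR_RGB2HSV)
c=min(cut_out('top','tin'),key=lambda c:np.hypot(*(np.nanmedian(W[c['region']],0)[:2]-HOME[:2])))['region']
y,f=fit([('top',c,np.ones_like(c))],TI,[*HOME[:2],RA]); print('tin',y[:2].round(4),np.degrees(y[2]).round(2),f,'home',HOME.round(4))
kk=c&(abs(W[...,2]-.13)<.008); print(rect(onplane('top',np.argwhere(kk)[:,::-1],.13)))
d_=np.r_[y[:2],0]-HOME; print('rel home',(d_@EX).round(4),(d_@EY).round(4))
b=cut_out('top','block'); 
if b:
    y,f=fit([('top',b[0]['region'],np.ones_like(c))],BL,[.427,-.33,-1.57],.006); print('block',y[:2].round(4),np.degrees(y[2]).round(2),f)
g=(hs[...,0]>50)&(hs[...,0]<75)&(hs[...,1]>150)&(np.arange(560)[None]>360)
print('mat',rect(onplane('top',np.argwhere(g)[:,::-1],.006)))
p,d,W=cloud('scene'); save(p,'s17.png')
L=np.stack([(W-np.r_[RO,0])@EX,(W-np.r_[RO,0])@EY,W[...,2]],-1)
m=(L[...,2]>.02)&(L[...,2]<.10)&(abs(L[...,0])<.05)&(abs(L[...,1])<.07); f=L[m]; ff=f[abs(f[:,0]-np.percentile(f[:,0],90))<.006]
A=np.linalg.lstsq(np.c_[ff[:,1],ff[:,2],np.ones(len(ff))],ff[:,0],rcond=None)[0]; print('slope y,z',A.round(4))
E
```

```text
48.725 [ 0.14054332 -0.13054887  0.22974504]
52.5083
tin [0.497  0.0395] -12.81 0.05921637547813502 home [0.4979 0.0408 0.    ]
(array([497.4,  40.3]), array([61.5, 46.1]), 76.4)
rel home -0.0006 -0.0015
block [ 0.427  -0.3317] -90.11 0.03485786377088418
mat (array([ 427.3, -330.1]), array([156.2, 157.7]), 88.3)
slope y,z [-0.0125  0.0025 -0.001 ]
```

View pics/t17.png

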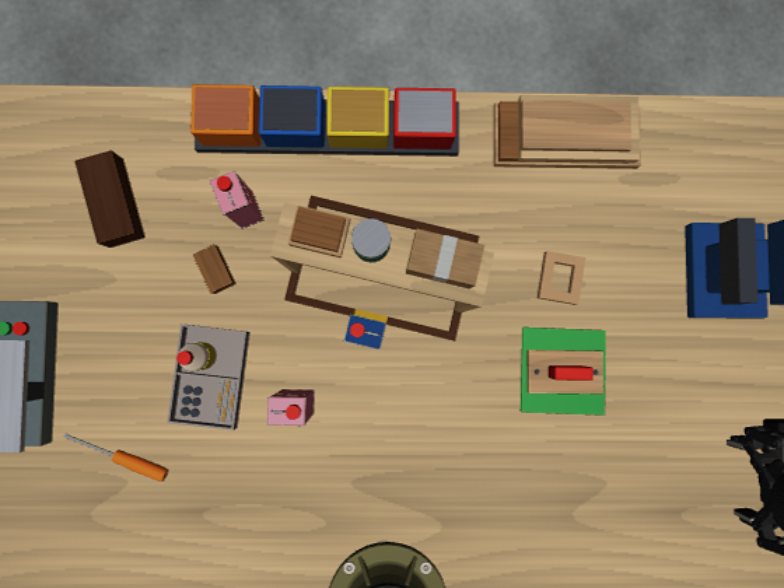

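View pics/s17.png

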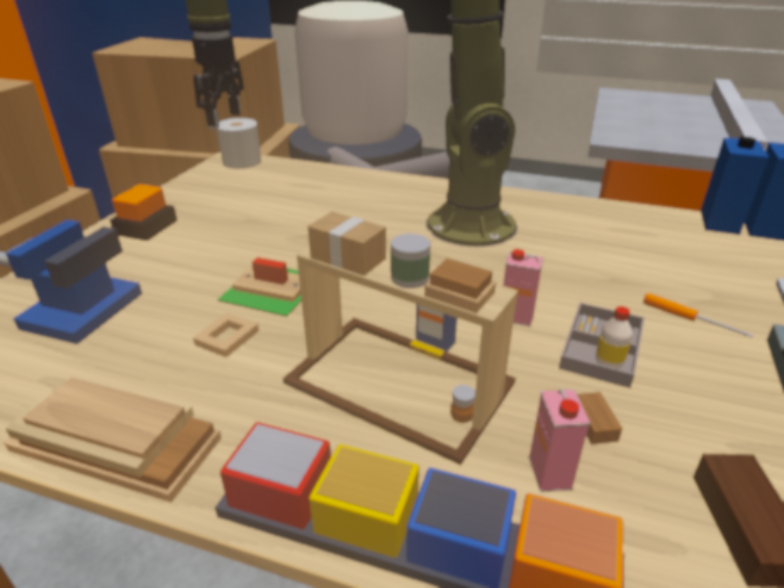

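```bash
python3 - <<'E'
from bp2 import *
o=ob(); print(o['t'],o['ft_force'],o['tcp_pos'],np.abs(o['qd']).max()); print(finish_job())
E
```

```text
52.7083 [ 0.0549105   0.15536822 -0.36473459] [ 0.30536534 -0.46468749  0.25662381] 0.005879631757087802
the job is handed in; nothing more can be done
None
```

The job is done and handed in at 52.7 s of the 72 s allowed; no verdict was reported. I stood the blue tin aside on the left and drew the push block out over the batten with the hand tilted 43°. I then laid the block on the mat and put the tin back, pushing it in until I felt it touch the batten.

Last checks, from the camera pictures and the force readings:

- **Block:** it lies flat on the mat, its centre about 1.7 mm from the mat's middle.
- **Tin:** it stands upright on the yellow mark, about 0.6 mm (depth) and 1.5 mm (sideways) from home by one fit. A second estimate put it closer still. I felt the batten at about 2 N, and the push peaked at 3.7 N while lowering.
- **Everything else:** nothing else appears to have moved in the final pictures. The arm is clear, with wrist force near zero.

Two readings disagreed:

- **Fingertips:** the depth image put them about 33 mm short of the reported TCP. I corrected for this before gripping the block. The first tin grasp was therefore higher on the tin than planned, but it held and the tin was set down gently.
- **Tin squareness:** the top view showed it within about 0.5° of the riser. The far camera's fit of the tin's back face gave 0.7°.

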